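Set the gap between grinding wheel and work rest with a gauge blade

ROBOT

A 6-joint arm with a two-finger parallel gripper is mounted at the origin on the work surface. World frame = base frame: x ahead of the robot, y to its left, z up, the work surface at z = 0. Lengths are in m, angles in rad, forces in N, time in s.
With the tool pointing down it reaches from about 0.4 to 0.825 m from the base axis. Payload 7 kg.
Tool frame: the origin (TCP) lies at the very end of the fingers, on their centre line; the grasp point (between the pads) lies arm.grip_point_offset behind it (arm.grip_point_offset is the distance from the TCP to the grasp point, in m); z points along the fingers, y is the line along which they close (so a half turn about z gives the same grasp; the last joint's range is limited). The gripper opens to 88 mm and grips with 3 to 60 N. Pads are 19 mm wide; open, the fingers measure 130 mm over their backs; the gripper's body (78 mm by 193 mm) begins 47 mm behind the grasp point.
Start: joints at [-1.016, 0.359, 0.012, 0, -1.224, -0.288], TCP at [0.178, -0.651, 0.197] pointing down, gripper open.
Joint ranges: [-3.07, 3.07], [-1.43, 2.12], [-1.02, 1.25], [-3.03, 1.67], [-3.05, -0], [-3.03, 3.03]. Speed limits (rad/s): [2.39, 2.39, 3.01, 3.14, 3.14, 3.14].

INTERFACE

Orientations are given as [roll, pitch, yaw] about the fixed x, y, z axes, in that order (R = Rz(yaw) Ry(pitch) Rx(roll)).
In Python, from station import arm gives the robot as it stands.
- The arm moves only by the shell command python3 -m crank 'ROWS' [OPENING] [FORCE]. ROWS is JSON, a list of rows, each an object of numbers: "dx", "dy", "dz": the shift along the tool's x, y, z in cm; "wx", "wy", "wz": the turn, a rotation vector about the tool's x, y, z in degrees. A call has exactly 10 rows; each row is the pose to reach, as a shift and turn from the pose commanded when the call began, along the tool's axes at that moment; what a row does not reach only later rows make up. A row lasts 1/8 s, in which the tool goes at most 62.5 mm and 10.7 degrees, less where a joint would pass 70% of its speed; a pose out of reach is approached as far as the arm can. A call with a gripper value outside its range is refused whole. OPENING is the finger opening in cm, from 0 to 8.76, set as the call begins (- or left out, the last holds). The fingers move at their own pace and stop on an object; FORCE is the grip in N (left out, the last holds). Time passes only in rows, so rows that repeat a pose let the fingers close, or fill a call up. It gives the time, the measured TCP pose, the force, the opening and the grip force at its end, in the units of the state.
- arm.get_state(): the state, without advancing time (a new reading comes with each control period).
- arm.grab_frame(name): name is "side" or "top"; returns the picture (420x560x3 uint8, red, green, blue); there is no depth.
- arm.calibration(name): a dict with "fx", "fy", "cx", "cy" (pixels), "world_from_camera" (4x4, takes a point from camera to world coordinates). Camera axes: x right, y down, z forward; pixel columns grow to the right and rows downward; lengths in m; the calibration is good to about 2 mm. A picture is of the moment at which its call begins. calibration takes no time and is no camera call.
- arm.job_done(): hands the job in; it is judged then, once.
Trained networks look in the newest picture that a camera, given by its name, has taken for a name from the list of things; names that differ only in an ending like _2 or _b are one class to them, and where a whole thing is asked for, a point or a joint stands for the part that bears it (a point fixed in the world has none). Each returns a list of dicts, best first, with "confidence" (0 to 1); they miss things now and then, are a little off and sometimes report something else, mostly with a low value. They report only what shows in the picture. A call takes as long as a camera call. They do not tell look-alikes from the thing itself.
- arm.find_in(camera, query): "centre" ([x, y, z] in m, in world coordinates, good to about 4 mm: the middle of the surface that is visible of it).
- arm.masks_of(camera, query): "pixels" (420x560 bool, what is visible of it).
- arm.mark_of(camera, query): "centre" ([x, y, z] in m, in world coordinates, good to about 4 mm: a listed point, or the origin of a listed thing).
The state is a dict: "t": time; "q": joint angles; "qd": joint speeds; "joint_efforts": joint torques, N m; "eef_pos": TCP position; "ee_rot": TCP orientation; "force": force on the tool from outside, world axes, zero at the start; "moment": the same for the moment, N m; "width": finger opening in m; "gripper_force": force on a finger pad.
Only numpy, scipy, OpenCV 4.12 (cv2) and the standard library are available. Lean on these libraries where they do the work, as an engineer would, in place of code of your own. Each camera call takes 0.05 s, during which the arm holds its last target. There are 200 camera calls.

TASK

Set the work rest of the stone grinder. First put the green stone offcut that lies on the rest's ledge into the white tray; then slide the red-handled gauge blade fully home into the sloping slot between the rest and the wheel, until its shoulder sits on the brass guides. Leave the gauge there, push the rest by its orange lug towards the wheel until the gauge is snug between them, then let go, leaving the other gauges and everything else on the bench where they are.

Things in the scene. Friction and masses are not known exactly. Their poses are not given: they have to be found in the camera images.
- grinder: fixed bench grinder. Origin on the bench below the wheel's centre; x points away from the work rest, y along the axle, z up. Base plate 20 mm high, x -190 to 120, y -85 to 85 mm. Blue-grey motor, radius 66 mm about the axle, from y 55 to 215, with a box on it up to 235 mm high.
- slot_lip (a point): middle of the upper edge of the steel slope face of the sliding rest, on the grinder's -x side; 116 mm above the bench; moves with the rest. z points up along the slot, leaning 35 deg from vertical towards the grinder's -x; x square off the face towards the wheel and upward; y is the grinder's y. The face is the plane x=0, z 0 to -63 mm.
- wheel_mid (a point): centre of the grey-green grinding wheel (200 mm across, 40 mm wide), 150 mm above the bench; axes as the grinder's. Axle stub on the -y side to y -46 mm. Yellow hood 66 mm wide, outer radius 122 mm about this point, over the wheel from 40 deg above level at the front (-x) over the top to the back.
- gap_line (a point): on the slope face 38 mm down from slot_lip, same axes: here the wheel is nearest the face, and the gap along x is 14 mm minus 0.82 x joint 'rest' (at the lip 7 mm more). Two brass guides, 10 mm wide and 10 mm proud of the face, run down it at y -34 to -24 and 24 to 34 mm from the lip's level (tops at slot_lip z=0): the slot is 48 mm wide.
- ledge_mid (a point): middle of the level steel ledge that runs back from the lip, away from the wheel, at the same height: 60 mm deep (grinder's x) by 140 mm wide (y). It moves with the rest. Its frame is parallel to that of slot_lip (tilted).
- rest (a joint): travel of the sliding rest towards the wheel along the grinder's +x, in m: 0 fully back, 0.015 end of its slide; starts between 0 and 0.004. Slides against 5 N of friction and stays where it is left. With the red gauge in the slot it stops at about 0.0105, the gauge snug; without a gauge it would go on to the end.
- lug_top (a point): centre of the top of the orange lug on the rest: a post 24 x 24 mm in plan (sides along the grinder's x and y), 45 mm tall above the ledge, 105 mm to the -y side of the slot's middle, 30 mm back from the lip. Push its -x side towards the grinder's +x. The frame is parallel to slot_lip's (tilted 35 deg).
- offcut: loose flat block of green stone, 42 (x) x 60 (y) x 22 mm, 145 g, lying on the rest's ledge in front of the slot. Origin at the centre of its underside, z up.
- tray: fixed white open tray, outside 190 (x) x 150 (y) x 45 mm high, walls and floor about 4 to 5 mm, empty at the start. Origin at the centre of its underside.
- rack: fixed wooden gauge rack, block 180 (x) x 76 (y) x 72 mm high with three slots 55 mm apart along its x (at x -55, 0, 55 mm), 10.5 mm (x) by 47 mm (y), right through; a gauge hangs upright in each by its shoulder, in any order. Origin at the centre of its underside.
- gauge_red: loose gauge, red handle, 140 mm long, 130-210 g. Origin at the blade's tip, z from tip to handle, x across the thickness, y the width; same turned half round about z. Blade 40 (y) x 5 (x), z 0-70 mm (last 10 mm 36 x 3); shoulder 64 x 10, z 70-78; handle 30 x 18, z 78-140. In the rack its tip is 2 mm above the bench; home in the slot its origin is at z -70 mm of slot_lip.
- gauge_blue: loose steel gauge of the same form as the red one but with a blue handle and a blade 4 mm thick; wrong one, stays in its rack slot. Origin and axes as for the red gauge.
- gauge_white: loose steel gauge of the same form as the red one but with a white handle and a blade 7 mm thick; wrong one, stays in its rack slot. Origin and axes as for the red gauge.
- tin: yellow tin, 60 mm across, 60 mm high, stays put; origin at the centre of its underside
- rough_stone: rough grey-blue stone, 70 x 50 x 40 mm, stays put; origin at the centre of its underside
- brush: brush 140 mm long lying on the bench, stays put; origin at the middle of its underside, handle to its -x
- grit_jar: jar, 70 mm across, 100 mm high, stays put; origin at the centre of its underside
- mug: white mug, 80 mm across, 90 mm high, handle at its +y, stays put; origin at the centre of its underside
- wrench: wrench 170 mm long lying on the bench, stays put; origin at the middle of its underside, handle to its -x
Things that resemble listed ones, but are neither listed nor needed, are in the scene too. Leave any turquoise look-alike of the gauge_red alone.

How it is judged:
On the way, in this order (a step that is already met when the one before it is completed fails the run):
1. the green offcut lies in the white tray, let go (x of offcut in the frame of tray between -0.09 and 0.09 m and y of offcut in the frame of tray between -0.07 and 0.07 m and z of offcut in the frame of tray between -0.005 and 0.04 m and contact force between the fingers and offcut below 0.05 N), for 0.2 s.
2. the red gauge is fully home in the slot, with the rest not yet pushed up (x of gauge_red in the frame of slot_lip between -0.004 and 0.014 m and y of gauge_red in the frame of slot_lip between -0.008 and 0.008 m and z of gauge_red in the frame of slot_lip between -0.076 and -0.0645 m and angle between the z axis of gauge_red and the z axis of slot_lip, either way round below 0.2 rad and value of joint rest below 0.0088 m), for 0.2 s.
3. the rest has been pushed up until the gauge is snug (x of gauge_red in the frame of slot_lip between -0.004 and 0.014 m and y of gauge_red in the frame of slot_lip between -0.008 and 0.008 m and z of gauge_red in the frame of slot_lip between -0.076 and -0.0645 m and angle between the z axis of gauge_red and the z axis of slot_lip, either way round below 0.2 rad and value of joint rest between 0.0088 and 0.0125 m), for 0.2 s.
At the end, for the whole second after the job is handed in: The offcut lies in the tray. The red gauge stands in the slot, shoulder within 5.5 mm of the guide tops, centred within 8 mm across the slot and within 0.2 rad of its slope; the rest is pushed up so that joint 'rest' lies between 0.0088 and 0.0125 (gap 3.8 to 6.8 mm). All let go and at rest (all of step 1 and all of step 3 and contact force between the fingers and gauge_red below 0.05 N and linear speed of each of gauge_red, offcut below 0.02 m/s); the robot touches nothing.
It fails at once if another gauge is disturbed by more than 20 mm (distance of any of gauge_blue, gauge_white from where it was at the start of the episode above 0.02 m).
It fails at once if a bystander is moved by more than 30 mm (distance of any of tin, rough_stone, brush, grit_jar, mug, wrench from where it was at the start of the episode above 0.03 m).
It also fails if it takes over 72 s, if anything falls off the work surface, if the arm or the gripper's body presses on something with over 40 N, if the wrist force passes 120 N, or if a joint passes its speed limit or range.

## Working session

There is one attempt and no reset: what is moved stays moved. The work goes in short steps, Python scripts to look and compute and a shell command to move; the robot and the scene stay as the last step left them, time stands still between calls to the robot, and variables do not carry over. Pictures are saved under pics/ and viewed, at most 10 in all, crops included, and the job is handed in when it is done.

```bash
ls; mkdir -p pics
cat > look.py <<'E'
from station import arm
import cv2, numpy as np
def save(cam,name,crop=None,scale=1):
    im=arm.grab_frame(cam)
    if crop: r0,r1,c0,c1=crop; im=im[r0:r1,c0:c1]
    im=cv2.resize(im,None,fx=scale,fy=scale,interpolation=cv2.INTER_CUBIC)
    cv2.imwrite('pics/'+name,im[:,:,::-1])
def proj(cam,p):
    k=arm.calibration(cam);T=np.linalg.inv(np.array(k['world_from_camera']))
    c=T[:3,:3]@np.array(p)+T[:3,3]
    return [k['fx']*c[0]/c[2]+k['cx'],k['fy']*c[1]/c[2]+k['cy']]
E
python3 - <<'E'
from look import *
print(arm.grip_point_offset, arm.get_state())
for cam in('side','top'):
    save(cam,cam+'1.png')
    for q in ['grinder','slot_lip','wheel_mid','gap_line','ledge_mid','lug_top','offcut','tray','rack','gauge_red','gauge_blue','gauge_white','tin','rough_stone','brush','grit_jar','mug','wrench']:
        print(cam,q,[(np.round(d['centre'],3).tolist(),round(d['confidence'],2),np.round(proj(cam,d['centre'])).tolist()) for d in arm.mark_of(cam,q)[:3]])
E
```

```text
pics
0.0188 {'t': 0.0, 'q': array([-1.01589899e+00,  3.59355422e-01,  1.10575164e-02, -3.34602432e-04,
       -1.22408527e+00, -2.88133732e-01]), 'qd': array([ 0.00110734,  0.00022795, -0.00140017,  0.00164124, -0.00112919,
        0.0018142 ]), 'joint_efforts': array([-1.43106317e-03, -5.82722855e+01,  2.93056816e+01,  6.99755833e+00,
        6.80639219e-03, -8.02030740e-05]), 'eef_pos': array([ 0.17778405, -0.65061404,  0.19564528]), 'ee_rot': array([ 3.13998183e+00, -1.49382818e-04, -2.87494287e+00]), 'force': array([ 1.04759205, -0.11372405, -0.20906973]), 'moment': array([-0.0106834 ,  0.01205574, -0.02589046]), 'gripper_force': 0.0, 'width': 0.08772962886975277}
side grinder [([0.674, -0.042, -0.002], 0.77, [327.0, 224.0])]
side slot_lip [([0.564, -0.047, 0.115], 0.95, [297.0, 204.0]), ([0.539, -0.156, 0.158], 0.49, [303.0, 218.0]), ([0.535, -0.047, 0.111], 0.2, [288.0, 207.0])]
side wheel_mid [([0.671, -0.042, 0.149], 0.71, [330.0, 188.0])]
side gap_line [([0.586, -0.044, 0.082], 0.91, [303.0, 211.0])]
side ledge_mid [([0.533, -0.047, 0.111], 0.58, [288.0, 208.0])]
side lug_to
[... 1703 characters left out ...]
01], 0.41, [395.0, 236.0])]
top gauge_blue [([0.473, -0.326, 0.0], 0.48, [359.0, 219.0])]
top gauge_white [([0.525, -0.316, 0.004], 0.53, [356.0, 204.0]), ([0.371, 0.004, 0.002], 0.19, [260.0, 249.0])]
top tin [([0.352, 0.148, -0.001], 0.79, [218.0, 254.0])]
top rough_stone [([0.37, -0.127, 0.005], 0.55, [300.0, 250.0])]
top brush [([0.37, 0.005, 0.0], 0.78, [260.0, 249.0]), ([0.367, -0.13, 0.006], 0.28, [301.0, 251.0])]
top grit_jar [([0.708, -0.289, -0.001], 0.77, [348.0, 150.0]), ([0.372, 0.007, 0.003], 0.58, [260.0, 249.0])]
top mug [([0.689, 0.372, -0.004], 0.92, [153.0, 154.0]), ([0.708, -0.289, -0.005], 0.53, [348.0, 150.0])]
top wrench [([0.61, -0.501, -0.002], 0.72, [411.0, 179.0])]
```

View pics/side1.png

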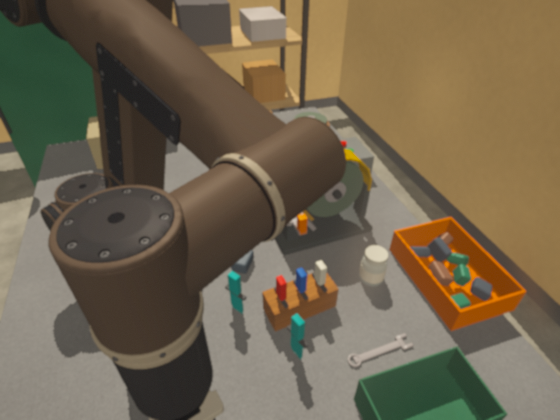

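View pics/top1.png

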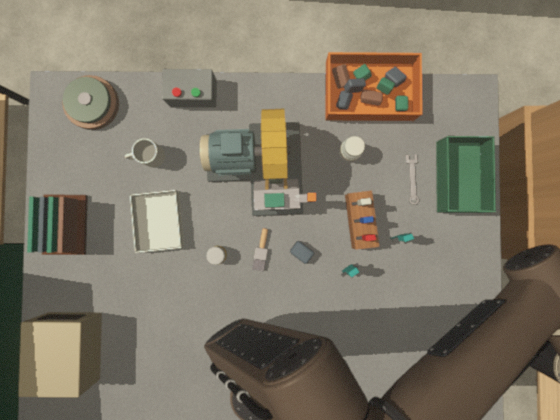

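Side view: the red gauge's handle is at (281,290) and blue and white follow it in the rack. Two turquoise look-alikes stand at (236,291) and (297,335). Top view: green offcut on the ledge at (275,200), white tray at (157,221), orange lug at (312,197).

What could be mistaken for the targets:
- **Red gauge:** side (281,290) / top (369,238). Look-alikes are the turquoise ones at top (404,238) and (352,271). I choose the red one in the rack.
- **Offcut:** top (275,200). The other green stones are in the orange bin at top (360,75)/(402,103), and there is a green tray at (467,175). I choose the one on the ledge.
- **Tray:** the white one at (157,221).

Next I refine the measurements and check the choice in one crop.

Run:
```python
from look import *
im=arm.grab_frame('top'); 
a=cv2.resize(im[165:285,250:425],None,fx=4.5,fy=4.5,interpolation=cv2.INTER_CUBIC); cv2.imwrite('pics/crop1.png',a[:,:,::-1])
res={}
for n in range(3):
  for cam in('top','side'):
    arm.grab_frame(cam)
    for q in ['slot_lip','wheel_mid','gap_line','lug_top','offcut','gauge_red','gauge_white','gauge_blue','tray']:
        if cam=='side' and q in('offcut','tray'): continue
        L=arm.mark_of(cam,q)
        if q=='gauge_red': L=[d for d in L if abs(d['centre'][0]-.418)<.02 and abs(d['centre'][1]+.333)<.03]
        if L: res.setdefault((q,cam),[]).append(L[0]['centre'])
for k,v in res.items(): print(k,len(v),np.round(np.median(v,0),4),np.round(np.ptp(v,axis=0),4))
for q in ['tray','offcut','rack']:
    L=arm.masks_of('top',q)
    if L:
        ys,xs=np.nonzero(L[0]['pixels']);print(q,L[0]['confidence'],len(xs),cv2.minAreaRect(np.c_[xs,ys].astype(np.float32)))
```

```text
('slot_lip', 'top') 3 [ 0.5631 -0.046   0.1174] [0.0016 0.0005 0.0033]
('wheel_mid', 'top') 3 [ 0.6767 -0.0387  0.1512] [0.0005 0.0013 0.0027]
('gap_line', 'top') 3 [ 0.5835 -0.0459  0.088 ] [0.0013 0.0029 0.002 ]
('lug_top', 'top') 3 [ 0.5347 -0.155   0.1595] [0.0036 0.0005 0.0047]
('offcut', 'top') 3 [ 0.528  -0.0451  0.1144] [0.0038 0.0033 0.0025]
('gauge_red', 'top') 3 [ 0.4223 -0.3326  0.0007] [0.0033 0.0023 0.0033]
('gauge_white', 'top') 2 [ 0.5269 -0.316   0.0032] [0.0016 0.0001 0.0026]
('gauge_blue', 'top') 3 [ 0.4726 -0.3244  0.0029] [0.1085 0.2797 0.087 ]
('tray', 'top') 3 [ 0.4599  0.3464 -0.0031] [0.0033 0.0046 0.0022]
('slot_lip', 'side') 3 [ 0.5638 -0.046   0.1153] [0.0053 0.0016 0.0045]
('wheel_mid', 'side') 3 [ 0.6729 -0.0411  0.1491] [0.0007 0.0009 0.0017]
('gap_line', 'side') 3 [ 0.5857 -0.0436  0.0824] [0.0083 0.0026 0.0029]
('lug_top', 'side') 3 [ 0.5384 -0.1563  0.1587] [0.0013 0.0007 0.0033]
('gauge_red', 'side') 3 [ 0.4169 -0.3312  0.0021] [0.0018 0.0033 0.0015]
('gauge_white', 'side') 3 [ 0.5265 -0.3188 -0.0019] [0.0026 0.0037 0.0036]
('gauge_blue', 'side') 3 [ 4.724e-01 -3.257e-01  1.000e-04] [0.0027 0.0006 0.0013]
tray 0.91 2867 ((156.09689331054688, 220.6680450439453), (58.56510925292969, 50.53809356689453), 84.47245788574219)
offcut 0.72 261 ((273.5, 200.0), (14.0, 19.0), 90.0)
rack 0.63 387 ((261.17449951171875, 249.17784118652344), (12.454615592956543, 43.04083251953125), 10.007979393005371)
```

View pics/crop1.png

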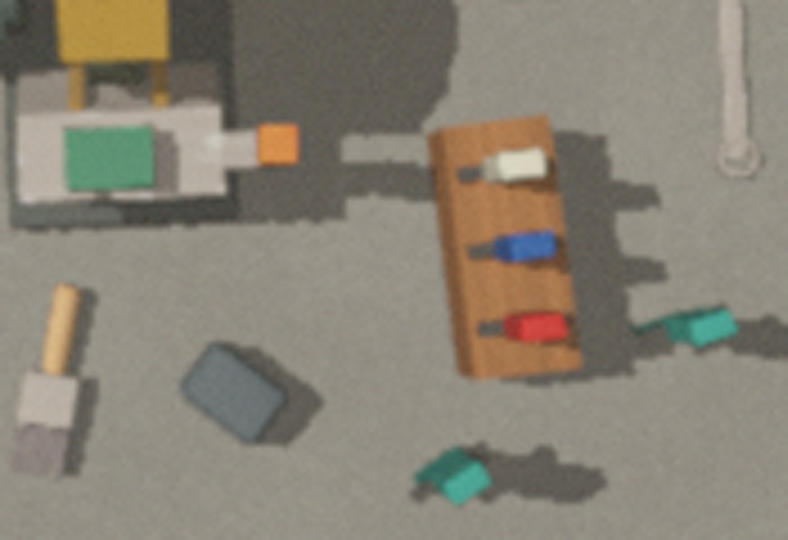

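The crop confirms it: red handle at (540,327) in the near rack slot, blue and white beyond it, turquoise look-alikes outside the rack. The offcut on the ledge is square to the rest.

```bash
cat > plan.py <<'E'
from look import *
from scipy.spatial.transform import Rotation as R
def delta(*targets):
    s=arm.get_state(); p=np.array(s['eef_pos']); R0=R.from_euler('xyz',s['ee_rot'])
    print('t',round(s['t'],2),'pos',np.round(p,4),'rpy',np.round(np.degrees(s['ee_rot']),1),'F',np.round(s['force'],1),'w',round(s['width'],4))
    for pos,R1 in targets:
        d=R0.inv().apply(np.array(pos)-p)*100; w=(R0.inv()*R1).as_rotvec(degrees=True)
        print('d',np.round(d,2),'w',np.round(w,2))
def down(yaw,tilt=0):   # tool down, closing along y of frame with this yaw (deg); tilt: fingers swing to +x of it
    return R.from_euler('z',yaw,degrees=True)*R.from_euler('y',-tilt,degrees=True)*R.from_euler('xyz',[180,0,180],degrees=True)
E
python3 - <<'E'
from plan import *
print(down(2.5,35).apply([0,0,1]),down(2.5).as_euler('xyz',degrees=True))
delta(([.526,-.0455,.25],down(2.5)),([.526,-.0455,.121],down(2.5)))
E
```

```text
[ 0.57303052  0.02501905 -0.81915204] [ 180.     0.  -177.5]
t 4.8 pos [ 0.1779 -0.6511  0.1966] rpy [ 180.    -0.  -164.7] F [-0.  -0.2 -0.2] w 0.0878
d [-49.54  49.24  -5.34] w [ 0.   -0.   12.78]
d [-49.54  49.24   7.56] w [ 0.   -0.   12.78]
```

```bash
python3 -m crank '[{"dx":-3,"dy":3,"dz":-4},{"dx":-7,"dy":7,"dz":-6.5,"wz":1},{"dx":-11,"dy":11,"dz":-6.5,"wz":3},{"dx":-15.4,"dy":15.3,"dz":-6.5,"wz":4},{"dx":-19.8,"dy":19.7,"dz":-6.5,"wz":5},{"dx":-24,"dy":24,"dz":-6.5,"wz":7},{"dx":-28.5,"dy":28.3,"dz":-6.5,"wz":9},{"dx":-33,"dy":32.8,"dz":-6.5,"wz":11},{"dx":-37.2,"dy":37,"dz":-6.5,"wz":12},{"dx":-41.5,"dy":41.3,"dz":-6.5,"wz":12.8}]' 8.76 30
python3 - <<'E'
from plan import *
delta(([.526,-.0455,.25],down(2.5)),([.526,-.0455,.121],down(2.5)))
E
```

```text
t 4.8 pos [ 0.1779 -0.6511  0.1966] rpy [ 180.    -0.  -164.7] F [-0.  -0.2 -0.2] w 0.0878
d [-49.54  49.24  -5.34] w [ 0.   -0.   12.78]
d [-49.54  49.24   7.56] w [ 0.   -0.   12.78]$[0]: bad value
```

```bash
python3 -m crank '[{"dx":-3,"dy":3,"dz":-4,"wx":0,"wy":0,"wz":0},{"dx":-7,"dy":7,"dz":-6.5,"wx":0,"wy":0,"wz":1},{"dx":-11,"dy":11,"dz":-6.5,"wx":0,"wy":0,"wz":3},{"dx":-15.4,"dy":15.3,"dz":-6.5,"wx":0,"wy":0,"wz":4},{"dx":-19.8,"dy":19.7,"dz":-6.5,"wx":0,"wy":0,"wz":5},{"dx":-24,"dy":24,"dz":-6.5,"wx":0,"wy":0,"wz":7},{"dx":-28.5,"dy":28.3,"dz":-6.5,"wx":0,"wy":0,"wz":9},{"dx":-33,"dy":32.8,"dz":-6.5,"wx":0,"wy":0,"wz":11},{"dx":-37.2,"dy":37,"dz":-6.5,"wx":0,"wy":0,"wz":12},{"dx":-41.5,"dy":41.3,"dz":-6.5,"wx":0,"wy":0,"wz":12.8}]' 8.76 30
python3 - <<'E'
from plan import *
delta(([.526,-.0455,.25],down(2.5)),([.526,-.0455,.121],down(2.5)))
E
```

```text
t: 6.05
eef_pos: [0.4701, -0.1414, 0.2621]
ee_rot: [-3.142, 0.001, -3.098]
force: [0.5, -0.3, -0.3]
width: 0.0879
gripper_force: 0.0
t 6.05 pos [ 0.4701 -0.1414  0.2621] rpy [-1.800e+02  1.000e-01 -1.775e+02] F [ 0.5 -0.3 -0.3] w 0.0879
d [-6.    9.34  1.22] w [-0.    0.07 -0.02]
d [-5.98  9.34 14.12] w [-0.    0.07 -0.02]
```

```bash
python3 -m crank '[{"dx":-2,"dy":3,"dz":0.4,"wx":0,"wy":0,"wz":0},{"dx":-4,"dy":6.2,"dz":0.8,"wx":0,"wy":0,"wz":0},{"dx":-5.5,"dy":8.6,"dz":1.2,"wx":0,"wy":0,"wz":0},{"dx":-6,"dy":9.3,"dz":3,"wx":0,"wy":0,"wz":0},{"dx":-6,"dy":9.3,"dz":5.5,"wx":0,"wy":0,"wz":0},{"dx":-6,"dy":9.3,"dz":8,"wx":0,"wy":0,"wz":0},{"dx":-6,"dy":9.3,"dz":10.5,"wx":0,"wy":0,"wz":0},{"dx":-6,"dy":9.3,"dz":12.5,"wx":0,"wy":0,"wz":0},{"dx":-6,"dy":9.3,"dz":13.7,"wx":0,"wy":0,"wz":0},{"dx":-6,"dy":9.3,"dz":14.1,"wx":0,"wy":0,"wz":0}]'
python3 -m crank '[{"dx":0,"dy":0,"dz":0,"wx":0,"wy":0,"wz":0},{"dx":0,"dy":0,"dz":0,"wx":0,"wy":0,"wz":0},{"dx":0,"dy":0,"dz":0,"wx":0,"wy":0,"wz":0},{"dx":0,"dy":0,"dz":0,"wx":0,"wy":0,"wz":0},{"dx":0,"dy":0,"dz":0,"wx":0,"wy":0,"wz":0},{"dx":0,"dy":0,"dz":0,"wx":0,"wy":0,"wz":0},{"dx":0,"dy":0,"dz":0,"wx":0,"wy":0,"wz":0},{"dx":0,"dy":0,"dz":-2,"wx":0,"wy":0,"wz":0},{"dx":0,"dy":0,"dz":-6,"wx":0,"wy":0,"wz":0},{"dx":0,"dy":0,"dz":-10,"wx":0,"wy":0,"wz":0}]' 4 30
python3 - <<'E'
from plan import *
save('top','grasp1.png',(100,290,120,350),3)
delta(([.46,.347,.20],down(5)),([.46,.347,.03],down(5)))
E
```

```text
t: 7.3
eef_pos: [0.5251, -0.0479, 0.1202]
ee_rot: [-3.141, -0.001, -3.098]
force: [-0.4, 0.5, -0.7]
width: 0.0873
gripper_force: 0.0
t: 8.55
eef_pos: [0.525, -0.0479, 0.2215]
ee_rot: [-3.141, -0.001, -3.098]
force: [0.6, 1.0, -0.0]
width: 0.0399
gripper_force: 0.0
t 8.6 pos [ 0.5279 -0.0481  0.2275] rpy [-180.     0.4 -177.5] F [ 3.1 -0.8  7.1] w 0.04
d [ 5.05 39.77  2.69] w [-0.05  0.43 -2.46]
d [ 5.18 39.78 19.69] w [-0.05  0.43 -2.46]
```

View pics/grasp1.png

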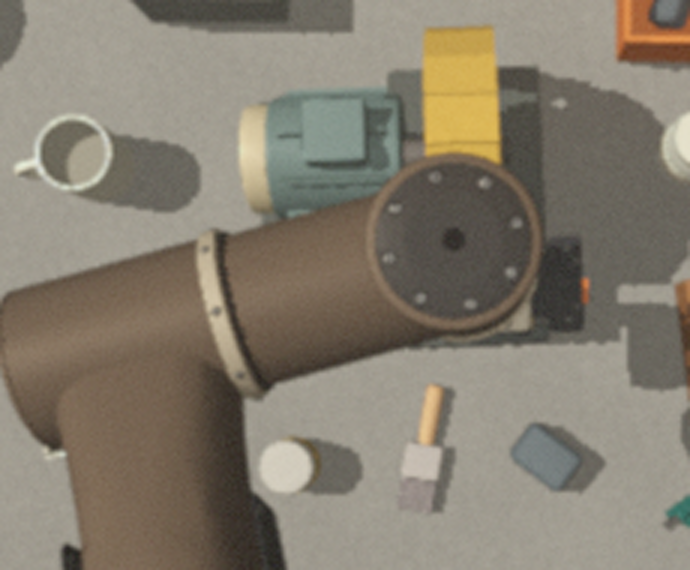

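The fingers closed to 4.0 cm with no grip force, so the block was missed or slipped. I check with the side camera.

Run:
```python
from plan import *
im=arm.grab_frame('side'); a=cv2.resize(im[110:310,170:430],None,fx=3,fy=3,interpolation=cv2.INTER_CUBIC); cv2.imwrite('pics/side2.png',a[:,:,::-1])
for q in ['offcut','lug_top','slot_lip']:
  for cam in ('side','top'):print(cam,q,[(np.round(d['centre'],3).tolist(),round(d['confidence'],2)) for d in arm.mark_of(cam,q)[:2]])
delta()
```

```text
side offcut [([0.531, -0.044, 0.118], 0.74), ([0.564, -0.046, 0.115], 0.48)]
top offcut []
side lug_top [([0.538, -0.156, 0.158], 0.74)]
top lug_top []
side slot_lip [([0.564, -0.046, 0.116], 0.72)]
top slot_lip []
t 8.95 pos [ 0.5247 -0.0479  0.2195] rpy [-1.800e+02 -1.000e-01 -1.775e+02] F [ 0.3 -1.   0.7] w 0.0401
```

View pics/side2.png

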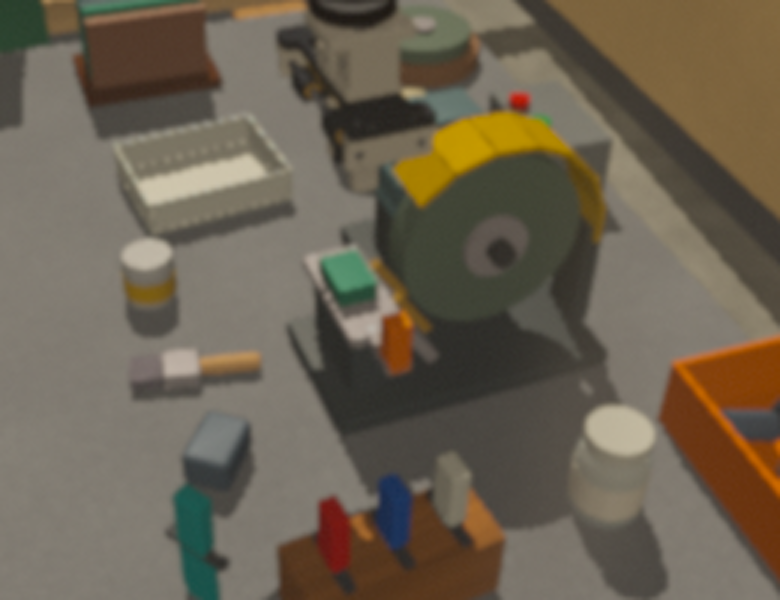

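The offcut is still square on the ledge at (350,275), so I lifted before the fingers had closed. I go down again and let them close for a full call.

```bash
python3 -m crank '[{"dx":0,"dy":0,"dz":0,"wx":0,"wy":0,"wz":0},{"dx":0,"dy":0,"dz":0,"wx":0,"wy":0,"wz":0},{"dx":0,"dy":0.1,"dz":0,"wx":0,"wy":0,"wz":0},{"dx":-0.2,"dy":0.2,"dz":0,"wx":0,"wy":0,"wz":0},{"dx":-0.2,"dy":0.2,"dz":2,"wx":0,"wy":0,"wz":0},{"dx":-0.2,"dy":0.2,"dz":4.5,"wx":0,"wy":0,"wz":0},{"dx":-0.2,"dy":0.2,"dz":7,"wx":0,"wy":0,"wz":0},{"dx":-0.2,"dy":0.2,"dz":9,"wx":0,"wy":0,"wz":0},{"dx":-0.2,"dy":0.2,"dz":9.9,"wx":0,"wy":0,"wz":0},{"dx":-0.2,"dy":0.2,"dz":10.1,"wx":0,"wy":0,"wz":0}]' 8.6
python3 -m crank '[{"dx":0,"dy":0,"dz":0,"wx":0,"wy":0,"wz":0},{"dx":0,"dy":0,"dz":0,"wx":0,"wy":0,"wz":0},{"dx":0,"dy":0,"dz":0,"wx":0,"wy":0,"wz":0},{"dx":0,"dy":0,"dz":0,"wx":0,"wy":0,"wz":0},{"dx":0,"dy":0,"dz":0,"wx":0,"wy":0,"wz":0},{"dx":0,"dy":0,"dz":0,"wx":0,"wy":0,"wz":0},{"dx":0,"dy":0,"dz":0,"wx":0,"wy":0,"wz":0},{"dx":0,"dy":0,"dz":0,"wx":0,"wy":0,"wz":0},{"dx":0,"dy":0,"dz":0,"wx":0,"wy":0,"wz":0},{"dx":0,"dy":0,"dz":0,"wx":0,"wy":0,"wz":0}]' 4 30
```

```text
t: 10.2
eef_pos: [0.5272, -0.0457, 0.1194]
ee_rot: [-3.141, -0.0, -3.098]
force: [-0.8, 0.2, 1.1]
width: 0.0861
gripper_force: 0.0
t: 11.45
eef_pos: [0.5272, -0.0457, 0.1195]
ee_rot: [-3.142, -0.0, -3.098]
force: [0.1, -0.7, -0.6]
width: 0.0402
gripper_force: 0.0
```

Run:
```python
from plan import *
im=arm.grab_frame('side'); a=cv2.resize(im[140:260,220:360],None,fx=5,fy=5,interpolation=cv2.INTER_CUBIC); cv2.imwrite('pics/side3.png',a[:,:,::-1])
for p in ([.527,-.0457,.1195],[.529,-.0455,.116],[.529,-.0455,.138]): print(np.array(proj('side',p)), (np.array(proj('side',p))-[220,140])*5)
```

```text
[285.52507362 205.4321404 ] [327.62536811 327.16070198]
[286.11236519 206.15595135] [330.56182595 330.77975677]
[286.21580072 200.48986399] [331.07900359 302.44931997]
```

View pics/side3.png

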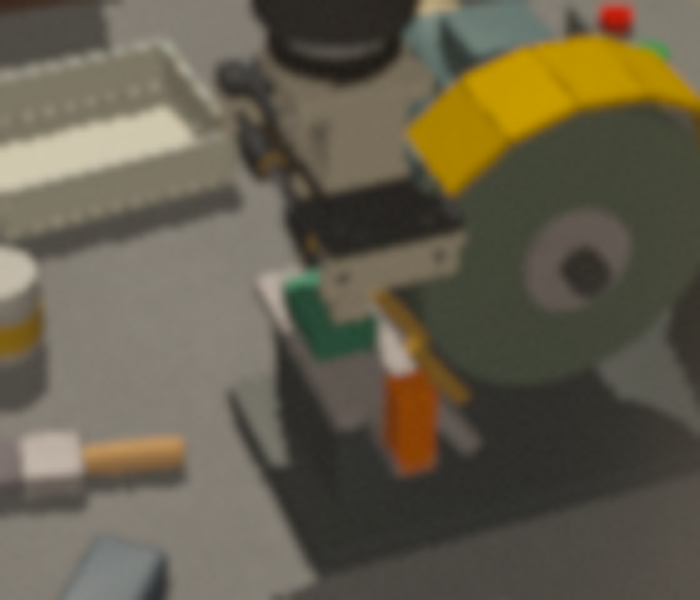

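Run:
```python
from plan import *
for n,p in dict(nearfing_tip_lo=[.518,-.087,.1195],nearfing_tip_hi=[.537,-.087,.1195],nearfing_z185=[.527,-.087,.185],body_lo_nearL=[.488,-.142,.185],body_nearR=[.566,-.142,.185],body_farL=[.488,.05,.185],off1=[.508,-.0755,.116],off2=[.550,-.0755,.116],off1t=[.508,-.0755,.138],off2t=[.550,-.0755,.138],off3t=[.508,-.0155,.138]).items(): print(n,np.round((np.array(proj('side',p))-[220,140])*5))
print(arm.get_state()['q'])
# offcut pixels
m=arm.masks_of('side','offcut'); 
for d in m: ys,xs=np.nonzero(d['pixels']); print(d['confidence'],len(xs),(np.array([xs.min(),xs.max(),ys.min(),ys.max()])-[220,220,140,140])*5)
```

```text
nearfing_tip_lo [336. 372.]
nearfing_tip_hi [366. 366.]
nearfing_z185 [353. 282.]
body_lo_nearL [318. 355.]
body_nearR [452. 327.]
body_farL [219. 163.]
off1 [313. 368.]
off2 [380. 354.]
off1t [314. 340.]
off2t [381. 326.]
off3t [282. 280.]
[ 2.84463939e-01  1.85651412e-01 -4.16188615e-01 -1.13982564e-05
 -9.69009596e-01 -1.81179358e+00]
0.61 182 [285 375 275 360]
```

The geometry disagrees with the reading: in the picture the fingertips (350,320) sit about 30-40 mm higher than the reported TCP. I open and feel downward in small steps, watching the force.

```bash
python3 -m crank '[{"dx":0,"dy":0,"dz":0,"wx":0,"wy":0,"wz":0},{"dx":0,"dy":0,"dz":0,"wx":0,"wy":0,"wz":0},{"dx":0,"dy":0,"dz":0,"wx":0,"wy":0,"wz":0},{"dx":0,"dy":0,"dz":0,"wx":0,"wy":0,"wz":0},{"dx":0,"dy":0,"dz":0,"wx":0,"wy":0,"wz":0},{"dx":0,"dy":0,"dz":0,"wx":0,"wy":0,"wz":0},{"dx":0,"dy":0,"dz":0,"wx":0,"wy":0,"wz":0},{"dx":0,"dy":0,"dz":0.2,"wx":0,"wy":0,"wz":0},{"dx":0,"dy":0,"dz":0.4,"wx":0,"wy":0,"wz":0},{"dx":0,"dy":0,"dz":0.5,"wx":0,"wy":0,"wz":0}]' 8.6 30
python3 - <<'E'
from plan import *
im=arm.grab_frame('side'); a=cv2.resize(im[140:260,220:360],None,fx=5,fy=5,interpolation=cv2.INTER_CUBIC); cv2.imwrite('pics/side4.png',a[:,:,::-1])
delta()
E
```

```text
t: 12.8
eef_pos: [0.5271, -0.0457, 0.1143]
ee_rot: [-3.142, -0.0, -3.098]
force: [-0.1, 0.9, -0.4]
width: 0.0862
gripper_force: 0.0
t 12.85 pos [ 0.527  -0.0457  0.1143] rpy [-180.    -0.  -177.5] F [-0.4 -0.4 -0.1] w 0.0864
```

View pics/side4.png

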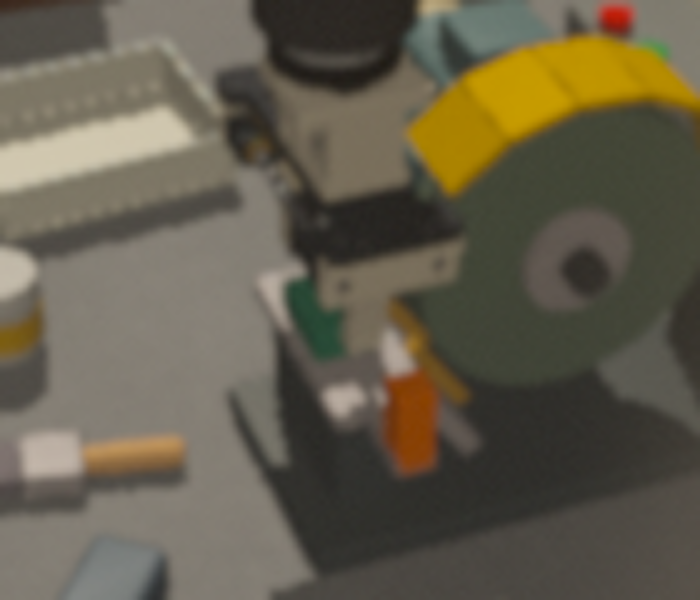

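Reading z=0.114 (below the ledge) with no contact, and the near fingertip shows at (360,350), so the tips are really about 20-30 mm above the reported TCP. I go 12 mm lower and close.

```bash
python3 -m crank '[{"dx":0,"dy":0,"dz":0.3,"wx":0,"wy":0,"wz":0},{"dx":0,"dy":0,"dz":0.6,"wx":0,"wy":0,"wz":0},{"dx":0,"dy":0,"dz":0.9,"wx":0,"wy":0,"wz":0},{"dx":0,"dy":0,"dz":1.1,"wx":0,"wy":0,"wz":0},{"dx":0,"dy":0,"dz":1.2,"wx":0,"wy":0,"wz":0},{"dx":0,"dy":0,"dz":1.2,"wx":0,"wy":0,"wz":0},{"dx":0,"dy":0,"dz":1.2,"wx":0,"wy":0,"wz":0},{"dx":0,"dy":0,"dz":1.2,"wx":0,"wy":0,"wz":0},{"dx":0,"dy":0,"dz":1.2,"wx":0,"wy":0,"wz":0},{"dx":0,"dy":0,"dz":1.2,"wx":0,"wy":0,"wz":0}]' 8.6 30
python3 -m crank '[{"dx":0,"dy":0,"dz":0,"wx":0,"wy":0,"wz":0},{"dx":0,"dy":0,"dz":0,"wx":0,"wy":0,"wz":0},{"dx":0,"dy":0,"dz":0,"wx":0,"wy":0,"wz":0},{"dx":0,"dy":0,"dz":0,"wx":0,"wy":0,"wz":0},{"dx":0,"dy":0,"dz":0,"wx":0,"wy":0,"wz":0},{"dx":0,"dy":0,"dz":0,"wx":0,"wy":0,"wz":0},{"dx":0,"dy":0,"dz":0,"wx":0,"wy":0,"wz":0},{"dx":0,"dy":0,"dz":0,"wx":0,"wy":0,"wz":0},{"dx":0,"dy":0,"dz":0,"wx":0,"wy":0,"wz":0},{"dx":0,"dy":0,"dz":0,"wx":0,"wy":0,"wz":0}]' 4 30
```

```text
t: 14.1
eef_pos: [0.5272, -0.0457, 0.1026]
ee_rot: [3.142, 0.0, -3.098]
force: [-0.2, -0.3, 0.7]
width: 0.0858
gripper_force: 0.0
t: 15.35
eef_pos: [0.5272, -0.0457, 0.1026]
ee_rot: [-3.142, 0.0, -3.098]
force: [0.4, 1.4, -0.8]
width: 0.0595
gripper_force: 30.0
```

Gripped at 59.5 mm with 30 N. I lift it and compute the way to the tray.

```bash
python3 -m crank '[{"dx":0,"dy":0,"dz":-1,"wx":0,"wy":0,"wz":0},{"dx":0,"dy":0,"dz":-3,"wx":0,"wy":0,"wz":0},{"dx":0.3,"dy":0,"dz":-6,"wx":0,"wy":0,"wz":0},{"dx":0.6,"dy":2,"dz":-8.5,"wx":0,"wy":0,"wz":0},{"dx":1.5,"dy":6,"dz":-9,"wx":0,"wy":0,"wz":0},{"dx":2.5,"dy":11,"dz":-9,"wx":0,"wy":0,"wz":0},{"dx":3.2,"dy":16,"dz":-9,"wx":0,"wy":0,"wz":0},{"dx":4,"dy":21,"dz":-9,"wx":0,"wy":0,"wz":0},{"dx":4.7,"dy":26,"dz":-9,"wx":0,"wy":0,"wz":-1},{"dx":5,"dy":31,"dz":-9,"wx":0,"wy":0,"wz":-2}]'
python3 - <<'E'
from plan import *
delta(([.46,.347,.10],down(5)),([.46,.347,.002],down(5)))
E
```

```text
t: 16.6
eef_pos: [0.4631, 0.2633, 0.1934]
ee_rot: [3.141, 0.001, -3.062]
force: [1.7, -0.4, -1.9]
width: 0.0595
gripper_force: 30.0
t 16.6 pos [0.4631 0.2633 0.1934] rpy [ 180.     0.  -175.5] F [ 1.7 -0.4 -1.9] w 0.0595
d [-0.34  8.37  9.35] w [ 0.02  0.03 -0.46]
d [-0.34  8.36 19.15] w [ 0.02  0.03 -0.46]
```

```bash
python3 -m crank '[{"dx":0,"dy":3,"dz":0,"wx":0,"wy":0,"wz":0},{"dx":-0.2,"dy":6,"dz":0,"wx":0,"wy":0,"wz":0},{"dx":-0.3,"dy":8,"dz":2,"wx":0,"wy":0,"wz":0},{"dx":-0.3,"dy":8.4,"dz":5,"wx":0,"wy":0,"wz":0},{"dx":-0.3,"dy":8.4,"dz":9,"wx":0,"wy":0,"wz":0},{"dx":-0.3,"dy":8.4,"dz":13,"wx":0,"wy":0,"wz":0},{"dx":-0.3,"dy":8.4,"dz":16,"wx":0,"wy":0,"wz":0},{"dx":-0.3,"dy":8.4,"dz":18,"wx":0,"wy":0,"wz":0},{"dx":-0.3,"dy":8.4,"dz":19,"wx":0,"wy":0,"wz":0},{"dx":-0.3,"dy":8.4,"dz":19.5,"wx":0,"wy":0,"wz":0}]'
python3 -m crank '[{"dx":0,"dy":0,"dz":0.2,"wx":0,"wy":0,"wz":0},{"dx":0,"dy":0,"dz":0.2,"wx":0,"wy":0,"wz":0},{"dx":0,"dy":0,"dz":0.2,"wx":0,"wy":0,"wz":0},{"dx":0,"dy":0,"dz":0.2,"wx":0,"wy":0,"wz":0},{"dx":0,"dy":0,"dz":0.2,"wx":0,"wy":0,"wz":0},{"dx":0,"dy":0,"dz":-1,"wx":0,"wy":0,"wz":0},{"dx":0,"dy":0,"dz":-4,"wx":0,"wy":0,"wz":0},{"dx":0,"dy":0,"dz":-9,"wx":0,"wy":0,"wz":0},{"dx":0,"dy":0,"dz":-15,"wx":0,"wy":0,"wz":0},{"dx":0,"dy":0,"dz":-21,"wx":0,"wy":0,"wz":0}]' 7.6
python3 - <<'E'
from plan import *
arm.grab_frame('side');print(arm.mark_of('side','offcut')[:2])
delta(([.42,-.3315,.22],down(7.7)),([.42,-.3315,.106],down(7.7)))
E
```

```text
t: 17.85
eef_pos: [0.4605, 0.346, -0.0025]
ee_rot: [-3.141, 0.0, -3.063]
force: [-0.1, -0.0, -0.8]
width: 0.0598
gripper_force: 30.0
t: 19.1
eef_pos: [0.46, 0.3454, 0.2105]
ee_rot: [3.141, 0.001, -3.063]
force: [0.8, 1.3, -0.7]
width: 0.0759
gripper_force: 0.0
[{'centre': [0.4646, 0.3426, 0.0041], 'confidence': 0.6}]
t 19.2 pos [0.4631 0.3483 0.2165] rpy [ 179.5    0.6 -175.5] F [ 0.6  0.4 -0.6] w 0.0759
d [  9.67 -67.42  -1.02] w [ 0.47  0.58 -3.16]
d [  9.78 -67.52  10.38] w [ 0.47  0.58 -3.16]
```

The offcut is reported in the tray at (0.465,0.343,0.004), let go. Now the red gauge.

```bash
python3 -m crank '[{"dx":0,"dy":-3,"dz":-1,"wx":0,"wy":0,"wz":0},{"dx":1,"dy":-9,"dz":-1,"wx":0,"wy":0,"wz":0},{"dx":2,"dy":-15,"dz":-1,"wx":0,"wy":0,"wz":0},{"dx":3,"dy":-21,"dz":-1,"wx":0,"wy":0,"wz":0},{"dx":4,"dy":-27,"dz":-1,"wx":0,"wy":0,"wz":0},{"dx":5,"dy":-33,"dz":-1,"wx":0,"wy":0,"wz":0},{"dx":6,"dy":-39,"dz":-1,"wx":0,"wy":0,"wz":-1},{"dx":7,"dy":-45,"dz":-1,"wx":0,"wy":0,"wz":-2},{"dx":8,"dy":-50,"dz":-1,"wx":0,"wy":0,"wz":-3},{"dx":8,"dy":-53,"dz":-1,"wx":0,"wy":0,"wz":-3.2}]' 7.6
python3 - <<'E'
from plan import *
delta(([.42,-.3315,.20],down(7.7)),([.42,-.3315,.075],down(7.7)))
E
```

```text
t: 20.45
eef_pos: [0.4199, -0.1914, 0.2178]
ee_rot: [3.142, -0.0, -3.009]
force: [0.5, 0.4, 0.6]
width: 0.0762
gripper_force: 0.0
t 20.45 pos [ 0.4199 -0.1914  0.2178] rpy [ 180.    -0.  -172.4] F [0.5 0.4 0.6] w 0.0762
d [  1.84 -13.89   1.78] w [ 0.   -0.02 -0.12]
d [  1.83 -13.89  14.28] w [ 0.   -0.02 -0.12]
```

```bash
python3 -m crank '[{"dx":0.5,"dy":-4,"dz":0,"wx":0,"wy":0,"wz":0},{"dx":1.2,"dy":-9,"dz":0,"wx":0,"wy":0,"wz":0},{"dx":1.7,"dy":-13,"dz":0.5,"wx":0,"wy":0,"wz":0},{"dx":1.8,"dy":-13.9,"dz":2,"wx":0,"wy":0,"wz":0},{"dx":1.8,"dy":-13.9,"dz":4.5,"wx":0,"wy":0,"wz":0},{"dx":1.8,"dy":-13.9,"dz":7,"wx":0,"wy":0,"wz":0},{"dx":1.8,"dy":-13.9,"dz":10,"wx":0,"wy":0,"wz":0},{"dx":1.8,"dy":-13.9,"dz":12.5,"wx":0,"wy":0,"wz":0},{"dx":1.8,"dy":-13.9,"dz":14,"wx":0,"wy":0,"wz":0},{"dx":1.8,"dy":-13.9,"dz":14.2,"wx":0,"wy":0,"wz":0}]' 7.6
python3 -m crank '[{"dx":0,"dy":0,"dz":0,"wx":0,"wy":0,"wz":0},{"dx":0,"dy":0,"dz":0,"wx":0,"wy":0,"wz":0},{"dx":0,"dy":0,"dz":0,"wx":0,"wy":0,"wz":0},{"dx":0,"dy":0,"dz":0,"wx":0,"wy":0,"wz":0},{"dx":0,"dy":0,"dz":0,"wx":0,"wy":0,"wz":0},{"dx":0,"dy":0,"dz":0,"wx":0,"wy":0,"wz":0},{"dx":0,"dy":0,"dz":0,"wx":0,"wy":0,"wz":0},{"dx":0,"dy":0,"dz":0,"wx":0,"wy":0,"wz":0},{"dx":0,"dy":0,"dz":0,"wx":0,"wy":0,"wz":0},{"dx":0,"dy":0,"dz":0,"wx":0,"wy":0,"wz":0}]' 0.5 40
```

```text
t: 21.7
eef_pos: [0.4218, -0.3286, 0.0749]
ee_rot: [3.141, -0.002, -3.007]
force: [0.0, 0.4, 1.1]
width: 0.076
gripper_force: 0.0
t: 22.95
eef_pos: [0.4229, -0.3291, 0.0757]
ee_rot: [-3.141, 0.0, -3.007]
force: [-0.0, -0.3, 3.3]
width: 0.0297
gripper_force: 40.0
```

```bash
python3 -m crank '[{"dx":0,"dy":0,"dz":-1,"wx":0,"wy":0,"wz":0},{"dx":0,"dy":0,"dz":-3,"wx":0,"wy":0,"wz":0},{"dx":0,"dy":0,"dz":-5,"wx":0,"wy":0,"wz":0},{"dx":0,"dy":0,"dz":-7,"wx":0,"wy":0,"wz":0},{"dx":0,"dy":0,"dz":-9.5,"wx":0,"wy":0,"wz":0},{"dx":0,"dy":0,"dz":-12.5,"wx":0,"wy":0,"wz":0},{"dx":0,"dy":0,"dz":-16,"wx":0,"wy":0,"wz":0},{"dx":0,"dy":0,"dz":-19,"wx":0,"wy":0,"wz":0},{"dx":0,"dy":0,"dz":-21,"wx":0,"wy":0,"wz":0},{"dx":0,"dy":0,"dz":-21.5,"wx":0,"wy":0,"wz":0}]'
cat > slot.py <<'E'
from plan import *
def pose(z,x=.005,y=0,L=.0737,off=0,lip=(.5635,-.046,.116),g=2.5):
    """TCP reading that puts the gauge tip at (x,y,z) of slot_lip; off: gauge centre along tool x"""
    T=down(g,35); F=R.from_euler('z',g,degrees=True)*R.from_euler('y',-35,degrees=True)
    tip=np.array(lip)+F.apply([x,y,z])
    return tip-T.apply([off,0,L]),T
E
python3 - <<'E'
from slot import *
F=R.from_euler('z',2.5,degrees=True)*R.from_euler('y',-35,degrees=True); print(F.apply([0,0,1]),F.apply([1,0,0]))
delta(pose(.08),pose(.03))
for c in('side','top'):
    arm.grab_frame(c); print(c,[(np.round(d['centre'],4),d['confidence']) for d in arm.mark_of(c,'gauge_red')])
E
```

```text
t: 24.2
eef_pos: [0.4228, -0.3289, 0.2919]
ee_rot: [-3.141, 0.002, -3.007]
force: [0.0, 0.4, -2.3]
width: 0.0298
gripper_force: 40.0
[-0.57303052 -0.02501905  0.81915204] [0.81837239 0.03573091 0.57357644]
t 24.2 pos [ 0.4228 -0.3289  0.2919] rpy [-1.800e+02  1.000e-01 -1.723e+02] F [ 0.   0.4 -2.3] w 0.0298
d [-9.34 26.92  4.71] w [  1.56 -34.87   5.03]
d [-12.19  26.66   8.81] w [  1.56 -34.87   5.03]
side [(array([ 0.4163, -0.4471, -0.0034]), 0.91), (array([ 0.416 , -0.3271,  0.2183]), 0.9), (array([ 0.3136, -0.2777,  0.0025]), 0.72)]
top [(array([ 0.3156, -0.2812,  0.002 ]), 0.43)]
```

```bash
python3 -m crank '[{"dx":-0.4,"dy":1.5,"dz":0,"wx":0,"wy":-2,"wz":0.5},{"dx":-1.3,"dy":4.5,"dz":0,"wx":0.2,"wy":-6,"wz":1},{"dx":-2.5,"dy":8,"dz":0.5,"wx":0.4,"wy":-10.5,"wz":1.5},{"dx":-4,"dy":12,"dz":1,"wx":0.7,"wy":-15.5,"wz":2.2},{"dx":-5.5,"dy":16,"dz":1.8,"wx":1,"wy":-21,"wz":3},{"dx":-7,"dy":20,"dz":2.6,"wx":1.2,"wy":-26,"wz":3.8},{"dx":-8.2,"dy":23.5,"dz":3.5,"wx":1.4,"wy":-30,"wz":4.4},{"dx":-9,"dy":25.8,"dz":4.3,"wx":1.5,"wy":-33.5,"wz":4.8},{"dx":-9.3,"dy":26.7,"dz":4.6,"wx":1.6,"wy":-34.8,"wz":5},{"dx":-9.3,"dy":26.9,"dz":4.7,"wx":1.6,"wy":-34.9,"wz":5}]'
python3 - <<'E'
from slot import *
import collections
r=collections.defaultdict(list)
for i in range(3):
  for c in('side','top'):
    arm.grab_frame(c)
    if i==0: save(c,c+'5.png',(140,260,220,360),5)
    for q in('gauge_red','slot_lip','wheel_mid','lug_top','gap_line'):
      for d in arm.mark_of(c,q):
        if d['centre'][2]>.05 and d['confidence']>.4: r[c,q].append(d['centre']); break
for k,v in r.items(): print(k,len(v),np.round(np.mean(v,0),4))
s=arm.get_state();T=R.from_euler('xyz',s['ee_rot']); print('pred tip',s['eef_pos']+T.apply([0,0,.0737]),'tool z',T.apply([0,0,1]))
delta(pose(.08),pose(.03),pose(-.07))
E
```

```text
t: 25.65
eef_pos: [0.4774, -0.0496, 0.2423]
ee_rot: [-3.142, 0.609, -3.096]
force: [-0.1, 0.0, -2.0]
width: 0.0297
gripper_force: 40.0
('side', 'gauge_red') 3 [ 0.5157 -0.0485  0.1805]
('side', 'slot_lip') 3 [ 0.5625 -0.0449  0.1146]
('side', 'wheel_mid') 3 [ 0.6755 -0.0428  0.1488]
('side', 'lug_top') 3 [ 0.5391 -0.1565  0.1609]
('side', 'gap_line') 3 [ 0.5836 -0.0453  0.0833]
('top', 'gauge_red') 3 [ 0.5213 -0.049   0.1766]
('top', 'slot_lip') 3 [ 0.5616 -0.0481  0.1189]
('top', 'wheel_mid') 3 [ 0.6746 -0.0416  0.1522]
('top', 'lug_top') 3 [ 0.5349 -0.1551  0.1591]
('top', 'gap_line') 3 [ 0.5831 -0.047   0.0877]
pred tip [ 0.52100483 -0.04812144  0.18314291] tool z [ 0.57197885  0.0248064  -0.81989319]
t 27.55 pos [ 0.4788 -0.0499  0.2436] rpy [-180.    34.9 -177.5] F [ 0.1 -0.5 -1.2] w 0.0296
d [-0.12  0.03 -0.06] w [-0.01 -0.07  0.03]
d [-0.13  0.03  4.94] w [-0.01 -0.07  0.03]
d [-0.14  0.03 14.94] w [-0.01 -0.07  0.03]
```

View pics/side5.png

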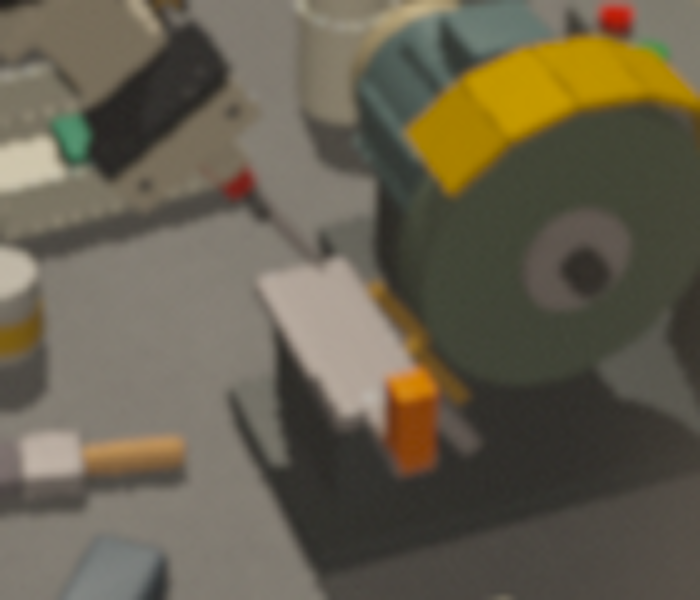

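The gauge is held in line with the slot, its tip at (320,255), above the ledge. The network shows it about 4 mm off along the tool's x, as in the rack, so I correct that and enter the slot.

```bash
python3 -m crank '[{"dx":-0.2,"dy":0.05,"dz":0.3,"wx":0,"wy":0,"wz":0},{"dx":-0.4,"dy":0.08,"dz":1,"wx":0,"wy":0,"wz":0},{"dx":-0.55,"dy":0.08,"dz":2,"wx":0,"wy":0,"wz":0},{"dx":-0.55,"dy":0.08,"dz":3.2,"wx":0,"wy":0,"wz":0},{"dx":-0.55,"dy":0.08,"dz":4.5,"wx":0,"wy":0,"wz":0},{"dx":-0.55,"dy":0.08,"dz":5.8,"wx":0,"wy":0,"wz":0},{"dx":-0.55,"dy":0.08,"dz":7,"wx":0,"wy":0,"wz":0},{"dx":-0.55,"dy":0.08,"dz":8,"wx":0,"wy":0,"wz":0},{"dx":-0.55,"dy":0.08,"dz":8.8,"wx":0,"wy":0,"wz":0},{"dx":-0.55,"dy":0.08,"dz":9,"wx":0,"wy":0,"wz":0}]'
python3 -m crank '[{"dx":0,"dy":0,"dz":0.3,"wx":0,"wy":0,"wz":0},{"dx":0,"dy":0,"dz":0.6,"wx":0,"wy":0,"wz":0},{"dx":0,"dy":0,"dz":0.9,"wx":0,"wy":0,"wz":0},{"dx":0,"dy":0,"dz":1.2,"wx":0,"wy":0,"wz":0},{"dx":0,"dy":0,"dz":1.5,"wx":0,"wy":0,"wz":0},{"dx":0,"dy":0,"dz":1.8,"wx":0,"wy":0,"wz":0},{"dx":0,"dy":0,"dz":2.1,"wx":0,"wy":0,"wz":0},{"dx":0,"dy":0,"dz":2.4,"wx":0,"wy":0,"wz":0},{"dx":0,"dy":0,"dz":2.5,"wx":0,"wy":0,"wz":0},{"dx":0,"dy":0,"dz":2.5,"wx":0,"wy":0,"wz":0}]'
python3 - <<'E'
from slot import *
for c in('side','top'):
    arm.grab_frame(c)
    for q in ('gauge_red','slot_lip','lug_top'): print(c,q,[(np.round(d['centre'],4),round(d['confidence'],2)) for d in arm.mark_of(c,q)if d['centre'][0]>.5])
delta(pose(-.035,x=.0053,off=.004),pose(-.07,x=.0053,off=.004))
E
```

```text
t: 28.8
eef_pos: [0.54, -0.0532, 0.1853]
ee_rot: [3.127, 0.587, -3.097]
force: [-0.1, -0.9, -1.4]
width: 0.0296
gripper_force: 40.0
t: 30.05
eef_pos: [0.5545, -0.0553, 0.1689]
ee_rot: [3.121, 0.577, -3.098]
force: [-5.2, -0.1, -2.7]
width: 0.0296
gripper_force: 40.0
side gauge_red [(array([ 0.5861, -0.0507,  0.1029]), 0.44)]
side slot_lip [(array([ 0.5637, -0.0445,  0.1138]), 0.98)]
side lug_top [(array([ 0.538 , -0.1553,  0.1556]), 0.74)]
top gauge_red [(array([ 0.5924, -0.0522,  0.1003]), 0.56)]
top slot_lip [(array([ 0.565 , -0.0486,  0.1201]), 0.76)]
top lug_top [(array([ 0.5333, -0.1569,  0.1584]), 0.59), (array([ 0.5277, -0.3158,  0.0049]), 0.21)]
t 30.45 pos [ 0.5545 -0.0551  0.169 ] rpy [ 178.8   33.1 -177.5] F [-3.4 -1.9 -6.4] w 0.0298
d [1.31 0.85 1.07] w [ 1.2  -1.93  0.01]
d [1.19 0.77 4.57] w [ 1.2  -1.93  0.01]
```

Run:
```python
from slot import *
s=arm.get_state();print(np.round(s['q'],3),np.round(s['joint_efforts'],1),s['force'])
```

```text
[ 0.245 -0.133 -1.017  0.658 -0.145 -2.392] [  1.2 -17.9  29.9   5.3   3.8   0. ] [-3.41623381 -1.94626975 -6.44359158]
```

The cause is clear: q3 = -1.017 is at its limit (-1.02), so the tilted pose can't go lower. The tip is already in the slot's mouth, so a slightly less tilted, centred pose just inside should let the gauge slide home by its own weight. I fit a small arm model to find a reachable one.

```bash
cat > fk.py <<'E'
from slot import *
from scipy.optimize import least_squares
Rz=lambda a:R.from_euler('z',a); Ry=lambda a:R.from_euler('y',a); Rx=lambda a:R.from_euler('x',a)
def fk(q,p):
    h,r0,a,c,b,d,L=p
    B=Rz(q[0]); U=B*Ry(q[1]); F=B*Ry(q[1]-q[2])
    pos=np.array([0,0,h])+B.apply([r0,d,0])+U.apply([0,0,a])+F.apply([b,0,c])
    W=F*Rx(S[0]*q[3])*Ry(-q[4])    # tool axis = x of W at q5=0, tool down at q5=-pi/2+q2-q3
    T=W*Ry(np.pi/2)*Rz(S[1]*q[5]+S[2])
    return pos+W.apply([L,0,0]),T
D=[([-1.01589899,.359355422,.0110575,-.0003346,-1.22408527,-.288133732],[.17778,-.65061,.19565],[3.13998,-.00015,-2.87494]),
([.284463939,.185651412,-.416188615,0,-.969009596,-1.81179358],[.5272,-.0457,.1195],[-3.142,0,-3.098])]
s=arm.get_state(); D.append((list(s['q']),list(s['eef_pos']),list(s['ee_rot'])))
best=None
for s0 in(1,-1):
  for s1 in(1,-1):
    for s2 in(0,np.pi/2,np.pi,-np.pi/2):
      S=(s0,s1,s2)
      e=sum((fk(q,[.3,0,.4,0,.4,-.2,.2])[1].inv()*R.from_euler('xyz',r)).magnitude() for q,_,r in D)
      if best is None or e<best[0]: best=(e,S)
S=best[1]
f=lambda p:np.concatenate([fk(q,p)[0]-x for q,x,_ in D]+[(np.array(p)-[.3,.05,.4,.05,.4,-.2,.25])*1e-3])
sol=least_squares(f,[.3,0,.4,0,.4,-.2,.2]); P=sol.x
if __name__=='__main__':
    print(best,P.round(4),np.abs(f(P)[:9]).max())
E
python3 - <<'E'
import fk; from fk import *
print(fk.best,P.round(4),np.abs(f(P)[:9]).max())
s=arm.get_state();T=R.from_euler('xyz',s['ee_rot']);tip=s['eef_pos']+T.apply([.004,0,.0737])
F=R.from_euler('z',2.5,degrees=True)*R.from_euler('y',-35,degrees=True)
print('tip in lip',F.inv().apply(tip-np.array([.5635,-.046,.116])))
E
```

```text
Traceback (most recent call last):
AttributeError: 'function' object has no attribute 'best'
```

Run:
```python
from fk import *
print(best,P.round(4),np.abs(f(P)[:9]).max())
s=arm.get_state();T=R.from_euler('xyz',s['ee_rot']);tip=s['eef_pos']+T.apply([.004,0,.0737])
F=R.from_euler('z',2.5,degrees=True)*R.from_euler('y',-35,degrees=True)
print('tip in lip',F.inv().apply(tip-np.array([.5635,-.046,.116])))
lo=[-3.07,-1.43,-1.0,-3.03,-3.05,-3.03];hi=[3.07,2.12,1.25,1.67,-.05,3.03]
def ik(pos,T):
    g=lambda q:np.r_[(fk(q,P)[0]-pos)*10,(fk(q,P)[1].inv()*T).as_rotvec()]
    r=least_squares(g,np.clip(s['q'],np.array(lo)+.01,np.array(hi)-.01),bounds=(lo,hi));return r.x,r.fun
for tilt in (35,30,25,20,15):
  for z in (0,-.01,-.02,-.03,-.04):
    # tool tilt only; gauge rigid with the tool
    TT=down(2.5,tilt); tp=np.array([.5635,-.046,.116])+F.apply([.0055,0,z]); q,e=ik(tp-TT.apply([.004,0,.0737]),TT)
    print(tilt,z,'pos err mm',(np.linalg.norm(e[:3])*100).round(1),'rot',np.degrees(np.linalg.norm(e[3:])).round(1),q.round(2))
```

```text
(0.00044504465209250094, (-1, -1, -1.5707963267948966)) [ 2.546   0.7215 -1.0846 -1.08    0.7147 -0.1883  0.0726] 0.007190789901203518
tip in lip [ 0.01624852 -0.0071562  -0.02469525]
35 0 pos err mm 6.8 rot 2.0 [ 0.3  -0.11 -1.    1.25 -0.16 -3.02]
35 -0.01 pos err mm 0.9 rot 0.3 [ 0.29 -0.11 -1.    1.05 -0.16 -2.81]
35 -0.02 pos err mm 0.0 rot 0.0 [ 0.29 -0.1  -0.97  0.94 -0.17 -2.71]
35 -0.03 pos err mm 0.0 rot 0.0 [ 0.28 -0.09 -0.94  0.86 -0.18 -2.62]
35 -0.04 pos err mm 0.0 rot 0.0 [ 0.28 -0.07 -0.9   0.77 -0.19 -2.53]
30 0 pos err mm 13.5 rot 3.7 [ 0.29 -0.11 -1.    0.9  -0.18 -2.67]
30 -0.01 pos err mm 7.5 rot 1.9 [ 0.29 -0.12 -1.    0.73 -0.19 -2.5 ]
30 -0.02 pos err mm 1.2 rot 0.3 [ 0.28 -0.12 -1.    0.6  -0.21 -2.37]
30 -0.03 pos err mm 0.0 rot 0.0 [ 0.28 -0.11 -0.97  0.55 -0.23 -2.31]
30 -0.04 pos err mm 0.0 rot 0.0 [ 0.28 -0.09 -0.94  0.5  -0.24 -2.26]
25 0 pos err mm 19.8 rot 4.9 [ 0.29 -0.12 -1.    0.61 -0.22 -2.38]
25 -0.01 pos err mm 13.6 rot 3.2 [ 0.28 -0.12 -1.    0.5  -0.24 -2.27]
25 -0.02 pos err mm 7.2 rot 1.6 [ 0.28 -0.12 -1.    0.41 -0.26 -2.18]
25 -0.03 pos err mm 0.6 rot 0.1 [ 0.27 -0.13 -1.    0.35 -0.29 -2.12]
25 -0.04 pos err mm 0.0 rot 0.0 [ 0.27 -0.12 -0.97  0.32 -0.3  -2.09]
20 0 pos err mm 25.7 rot 5.7 [ 0.28 -0.12 -1.    0.4  -0.28 -2.17]
20 -0.01 pos err mm 19.2 rot 4.0 [ 0.28 -0.13 -1.    0.33 -0.3  -2.1 ]
20 -0.02 pos err mm 12.6 rot 2.5 [ 0.27 -0.13 -1.    0.28 -0.33 -2.05]
20 -0.03 pos err mm 5.9 rot 1.1 [ 0.27 -0.13 -1.    0.24 -0.35 -2.  ]
20 -0.04 pos err mm 0.0 rot 0.0 [ 0.27 -0.13 -1.    0.21 -0.38 -1.97]
15 0 pos err mm 30.9 rot 5.8 [ 0.28 -0.13 -1.    0.25 -0.35 -2.02]
15 -0.01 pos err mm 24.2 rot 4.3 [ 0.27 -0.13 -1.    0.21 -0.38 -1.98]
15 -0.02 pos err mm 17.4 rot 2.9 [ 0.27 -0.13 -1.    0.18 -0.41 -1.95]
15 -0.03 pos err mm 10.4 rot 1.6 [ 0.26 -0.14 -1.    0.15 -0.43 -1.92]
15 -0.04 pos err mm 3.3 rot 0.5 [ 0.26 -0.14 -1.    0.13 -0.45 -1.9 ]
```

```bash
python3 - <<'E'
import re
t=open('fk.py').read()
t=t.replace("h,r0,a,c,b,d,L=p","h,a,b,d,L=p").replace("B.apply([r0,d,0])+","").replace("F.apply([b,0,c])","F.apply([b,0,0])+(F*Rx(S[0]*q[3])).apply([0,d,0])")
t=t.replace("[.3,0,.4,0,.4,-.2,.2]","[.245,.5,.5,-.15,.3]").replace("(np.array(p)-[.3,.05,.4,.05,.4,-.2,.25])*1e-3","(np.array(p)-[.245,.54,.54,-.15,.3])*1e-4")
open('fk.py','w').write(t)
E
cat > try.py <<'E'
from fk import *
print(best[0],P.round(4),np.abs(f(P)[:9]).max())
s=arm.get_state();F=R.from_euler('z',2.5,degrees=True)*R.from_euler('y',-35,degrees=True)
lo=np.array([-3.07,-1.43,-1.0,-3.03,-3.05,-3.03]);hi=np.array([3.07,2.12,1.25,1.67,-.03,3.03])
def ik(pos,T):
    g=lambda q:np.r_[(fk(q,P)[0]-pos)*10,(fk(q,P)[1].inv()*T).as_rotvec()]
    C=[]
    for q0 in ([.28,.2,-.5,0,-.7,-1.8],[-.3,.2,-.5,-2.5,-.7,.8],[-.1,.2,-.7,1,-.7,-2.5],[-.1,.2,-.7,-1.5,-.7,0],[-.1,.1,-.9,-.8,-.4,-.8]):
        r=least_squares(g,np.clip(q0,lo+.01,hi-.01),bounds=(lo,hi)); C.append((r.cost,r.x,r.fun))
    return min(C,key=lambda c:c[0])[1:]
if __name__=='__main__':
  for flip in(0,180):
   for tilt in (35,25,15,5):
    for z in (0,-.02,-.04,-.07):
      TT=down(2.5,tilt)*R.from_euler('z',flip,degrees=True); o=.004 if not flip else -.004
      tp=np.array([.5635,-.046,.116])+F.apply([.0055,0,z]); q,e=ik(tp-TT.apply([o,0,.0737]),TT)
      print(flip,tilt,z,'err mm',(np.linalg.norm(e[:3])*100).round(1),'rot',np.degrees(np.linalg.norm(e[3:])).round(1),q.round(2))
E
python3 try.py
```

```text
0.00044504465209250094 [ 0.1988  0.6016  0.4636 -0.1918  0.408 ] 3.41013322889272e-05
0 35 0 err mm 0.8 rot 2.8 [ 0.33 -0.21 -1.    0.53 -0.25 -2.32]
0 35 -0.02 err mm 0.9 rot 3.5 [ 0.3  -0.15 -1.    0.53 -0.19 -2.31]
0 35 -0.04 err mm 1.1 rot 4.2 [ 0.27 -0.1  -1.    0.54 -0.14 -2.3 ]
0 35 -0.07 err mm 1.2 rot 5.4 [ 0.23 -0.02 -1.    0.57 -0.05 -2.29]
0 25 0 err mm 0.0 rot 0.0 [ 0.37 -0.13 -0.78  0.28 -0.52 -2.11]
0 25 -0.02 err mm 0.0 rot 0.0 [ 0.36 -0.09 -0.79  0.29 -0.47 -2.12]
0 25 -0.04 err mm 0.0 rot 0.0 [ 0.34 -0.05 -0.8   0.32 -0.41 -2.14]
0 25 -0.07 err mm 0.0 rot 0.0 [ 0.32  0.02 -0.83  0.37 -0.33 -2.17]
0 15 0 err mm 0.0 rot 0.0 [ 0.32 -0.01 -0.53  0.1  -0.8  -1.91]
0 15 -0.02 err mm 0.0 rot 0.0 [ 0.32  0.03 -0.53  0.1  -0.76 -1.91]
0 15 -0.04 err mm 0.0 rot 0.0 [ 0.31  0.07 -0.54  0.1  -0.72 -1.91]
0 15 -0.07 err mm 0.0 rot 0.0 [ 0.3   0.12 -0.54  0.11 -0.66 -1.9 ]
0 5 0 err mm 0.0 rot 0.0 [ 0.28  0.13 -0.32  0.02 -1.04 -1.82]
0 5 -0.02 err mm 0.0 rot 0.0 [ 0.27  0.16 -0.32  0.02 -1.01 -1.81]
0 5 -0.04 err mm 0.0 rot 0.0 [ 0.27  0.19 -0.32  0.02 -0.97 -1.81]
0 5 -0.07 err
[... 457 characters left out ...]
-0.47  1.02]
180 25 -0.04 err mm 0.0 rot 0.0 [ 0.34 -0.05 -0.8   0.32 -0.41  1.01]
180 25 -0.07 err mm 0.0 rot 0.0 [ 0.32  0.02 -0.83  0.37 -0.33  0.97]
180 15 0 err mm 0.0 rot 0.0 [ 0.32 -0.01 -0.53  0.1  -0.8   1.23]
180 15 -0.02 err mm 0.0 rot 0.0 [ 0.32  0.03 -0.53  0.1  -0.76  1.23]
180 15 -0.04 err mm 0.0 rot 0.0 [ 0.31  0.07 -0.54  0.1  -0.72  1.24]
180 15 -0.07 err mm 0.0 rot 0.0 [ 0.3   0.12 -0.54  0.11 -0.66  1.24]
180 5 0 err mm 0.0 rot 0.0 [ 0.28  0.13 -0.32  0.02 -1.04  1.32]
180 5 -0.02 err mm 0.0 rot 0.0 [ 0.27  0.16 -0.32  0.02 -1.01  1.33]
180 5 -0.04 err mm 0.0 rot 0.0 [ 0.27  0.19 -0.32  0.02 -0.97  1.33]
180 5 -0.07 err mm 0.0 rot 0.0 [ 0.26  0.24 -0.32  0.02 -0.93  1.34]
```

The arm model now fits to 0.03 mm: a 35° tilt is just out of range down in the slot, about 30° is not, and the slot leaves room for 5°. I back out, then re-enter at 30° tilt.

```bash
python3 -m crank '[{"dx":0,"dy":0,"dz":-1,"wx":0,"wy":0,"wz":0},{"dx":0,"dy":0,"dz":-2,"wx":0,"wy":0,"wz":0},{"dx":0,"dy":0,"dz":-3,"wx":0,"wy":0,"wz":0},{"dx":0,"dy":0,"dz":-4,"wx":0,"wy":0,"wz":0},{"dx":0,"dy":0,"dz":-5,"wx":0,"wy":0,"wz":0},{"dx":0,"dy":0,"dz":-6,"wx":0,"wy":0,"wz":0},{"dx":0,"dy":0,"dz":-7,"wx":0,"wy":0,"wz":0},{"dx":0,"dy":0,"dz":-8,"wx":0,"wy":0,"wz":0},{"dx":0,"dy":0,"dz":-8.5,"wx":0,"wy":0,"wz":0},{"dx":0,"dy":0,"dz":-8.5,"wx":0,"wy":0,"wz":0}]'
cat > go.py <<'E'
import sys; from try_ import *
E
mv() { :; }; mv try.py try_.py 2>/dev/null; command mv try.py try_.py; rm go.py
python3 - <<'E'
from try_ import *
import collections
def tgt(z,x,tilt=30,off=.004,y=0):
    TT=down(2.5,tilt); tp=np.array([.5635,-.046,.116])+F.apply([x,y,z]); return tp-TT.apply([off,0,.0737]),TT
for z,x in((.06,.005),(.015,.005),(0,.006),(-.03,.004),(-.05,.003),(-.07,.0025)):
    q,e=ik(*tgt(z,x)); print(z,'err',np.abs(e).max().round(4),q.round(2))
r=collections.defaultdict(list)
for i in range(3):
  for c in('side','top'):
    arm.grab_frame(c)
    for d in arm.mark_of(c,'gauge_red'):
      if d['centre'][0]>.48: r[c].append(d['centre'])
s=arm.get_state();T=R.from_euler('xyz',s['ee_rot'])
for c,v in r.items(): print(c,len(v),'gauge tip in tool',(T.inv().apply(np.mean(v,0)-s['eef_pos'])*1000).round(1))
delta(tgt(.04,.005),tgt(.015,.005),tgt(-.03,.004))
E
```

```text
t: 31.7
eef_pos: [0.5091, -0.0582, 0.2418]
ee_rot: [3.12, 0.581, -3.097]
force: [0.4, 0.6, -1.3]
width: 0.0299
gripper_force: 40.0
0.00044504465209249417 [ 0.1988  0.6015  0.4636 -0.1918  0.408 ] 3.321625969338049e-05
0.06 err 0.0 [ 0.44 -0.32 -0.87  0.37 -0.56 -2.24]
0.015 err 0.0 [ 0.39 -0.22 -0.92  0.44 -0.41 -2.27]
0 err 0.0 [ 0.37 -0.18 -0.93  0.47 -0.36 -2.3 ]
-0.03 err 0.0 [ 0.31 -0.11 -0.98  0.6  -0.24 -2.39]
-0.05 err 0.0076 [ 0.27 -0.07 -1.    0.68 -0.17 -2.43]
-0.07 err 0.0204 [ 0.23 -0.01 -1.    0.72 -0.12 -2.45]
side 4 gauge tip in tool [17.2  2.8 83.9]
top 1 gauge tip in tool [ 3.2  2.6 79.9]
t 32.3 pos [ 0.5091 -0.0584  0.2412] rpy [ 178.8   33.2 -177.4] F [ 0.6  0.3 -1.4] w 0.0296
d [1.08 0.95 2.16] w [1.26 3.2  0.08]
d [1.   0.9  4.66] w [1.26 3.2  0.08]
d [0.96 0.8  9.16] w [1.26 3.2  0.08]
```

Run:
```python
from try_ import *
save('side','side6.png',(110,260,200,360),5)
s=arm.get_state();T=R.from_euler('xyz',s['ee_rot'])
for c in('side','top'):
    arm.grab_frame(c)
    for q in('gauge_red',):
      for d in arm.mark_of(c,q): print(c,'tip in tool',(T.inv().apply(d['centre']-s['eef_pos'])*1000).round(1),round(d['confidence'],2),np.round(d['centre'],3))
      for d in arm.find_in(c,q): print(c,'vis mid in tool',(T.inv().apply(d['centre']-s['eef_pos'])*1000).round(1),round(d['confidence'],2))
for x,z in((.004,.0737),(.004,0.01),(0,0),(0,-.025)): print((np.array(proj('side',s['eef_pos']+T.apply([x,0,z])))-[200,110])*5)
```

```text
0.0004450446520926687 [ 0.1988  0.6015  0.4636 -0.1918  0.408 ] 3.321931737554351e-05
side tip in tool [ 224.9 -388.9  136.2] 0.92 [ 0.417 -0.449 -0.003]
side tip in tool [ 306.2 -212.3   84.9] 0.86 [ 0.311 -0.278 -0.001]
side tip in tool [ 9.7 -0.1 70. ] 0.45 [ 0.539 -0.056  0.177]
side tip in tool [ 20.7   7.  175.8] 0.44 [ 0.587 -0.044  0.083]
side vis mid in tool [ 256.6 -220.9   15.9] 0.93
side vis mid in tool [ 178.3 -389.7   60.4] 0.85
side vis mid in tool [  3.  -17.6  -2.3] 0.42
top tip in tool [ 224.6 -385.2  134.6] 0.57 [ 0.416 -0.445 -0.001]
top tip in tool [ 173.9 -265.6  164.7] 0.56 [ 0.468 -0.322  0.003]
top tip in tool [ 1.2 -0.  79.5] 0.54 [ 0.551 -0.055  0.174]
top tip in tool [ 304.9 -219.5   84.9] 0.5 [ 0.313 -0.285 -0.001]
top vis mid in tool [-1.1 -2.3  2.3] 0.86
top vis mid in tool [154.2 408.6 194. ] 0.67
top vis mid in tool [ 2.413e+02 -2.139e+02  2.000e-01] 0.63
[464.70642492 404.10623551]
[410.60722828 342.97600618]
[407.33113935 328.4949022 ]
[384.65283983 302.69137337]
```

View pics/side6.png

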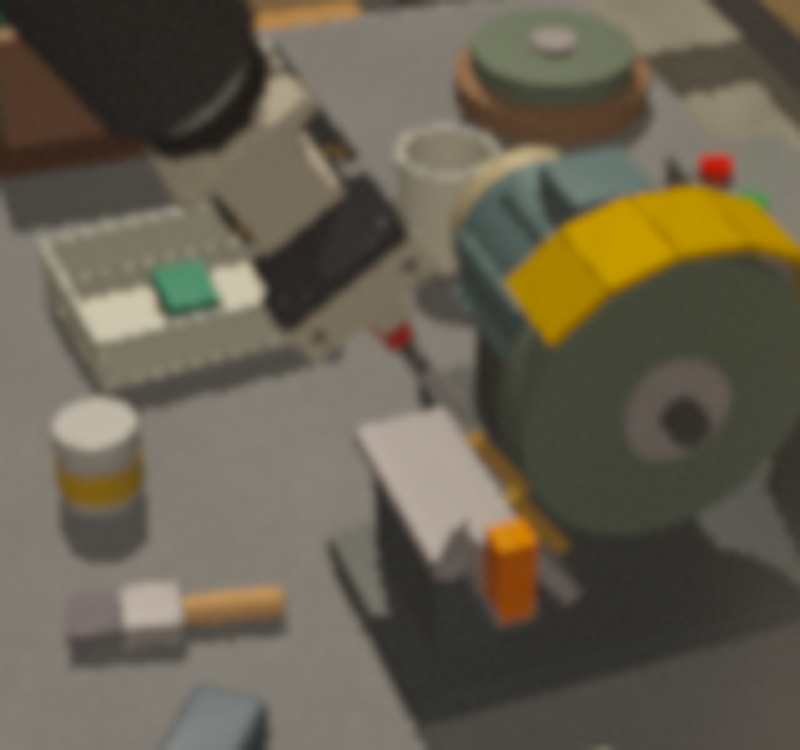

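The tip shows at (470,415), close to where the model puts it, and the green offcut lies in the tray at (185,285). Re-entering at 30° tilt.

```bash
python3 -m crank '[{"dx":0.3,"dy":0.3,"dz":0,"wx":0.4,"wy":1,"wz":0},{"dx":0.6,"dy":0.6,"dz":0.3,"wx":0.8,"wy":2,"wz":0},{"dx":0.9,"dy":0.9,"dz":0.8,"wx":1.2,"wy":3,"wz":0.1},{"dx":1,"dy":0.9,"dz":1.5,"wx":1.3,"wy":3.2,"wz":0.1},{"dx":1,"dy":0.9,"dz":2.2,"wx":1.3,"wy":3.2,"wz":0.1},{"dx":1,"dy":0.9,"dz":2.9,"wx":1.3,"wy":3.2,"wz":0.1},{"dx":1,"dy":0.9,"dz":3.5,"wx":1.3,"wy":3.2,"wz":0.1},{"dx":1,"dy":0.9,"dz":4.1,"wx":1.3,"wy":3.2,"wz":0.1},{"dx":1,"dy":0.9,"dz":4.6,"wx":1.3,"wy":3.2,"wz":0.1},{"dx":1,"dy":0.9,"dz":4.7,"wx":1.3,"wy":3.2,"wz":0.1}]'
python3 - <<'E'
from try_ import *
def tgt(z,x,tilt=30,off=.0045,y=0):
    TT=down(2.5,tilt); tp=np.array([.5635,-.046,.116])+F.apply([x,y,z]); return tp-TT.apply([off,0,.0737]),TT
s=arm.get_state();T=R.from_euler('xyz',s['ee_rot'])
for c in('side','top'):
  for i in range(2):
    arm.grab_frame(c)
    for d in arm.mark_of(c,'gauge_red'):
      if d['centre'][0]>.5: print(c,'tip in lip',(F.inv().apply(d['centre']-np.array([.5635,-.046,.116]))*1000).round(1),round(d['confidence'],2))
    for d in arm.mark_of(c,'slot_lip')[:1]: print(c,'lip',np.round(d['centre'],4))
print('pred',F.inv().apply(s['eef_pos']+T.apply([.0045,0,.0737])-np.array([.5635,-.046,.116])))
delta(tgt(.015,.006),tgt(-.03,.004))
E
```

```text
t: 33.9
eef_pos: [0.5258, -0.0477, 0.1962]
ee_rot: [-3.141, 0.523, -3.098]
force: [0.3, 0.7, -1.2]
width: 0.0299
gripper_force: 40.0
0.0004450446520925355 [ 0.1988  0.6015  0.4636 -0.1918  0.408 ] 3.367574868545775e-05
side tip in lip [ 1.8  0.1 16.4] 0.65
side tip in lip [  46.3  410.8 -177.3] 0.47
side lip [ 0.561  -0.0458  0.1157]
side tip in lip [-0.2  1.8 14.1] 0.56
side lip [ 0.5626 -0.0456  0.1134]
top tip in lip [ 7.5 -0.6  8.4] 0.51
top lip [ 0.565  -0.0463  0.1179]
top tip in lip [ 3.2 -1.5  8.6] 0.81
top lip [ 0.5653 -0.0464  0.1167]
pred [ 0.00413962 -0.00015016  0.01433756]
t 34.5 pos [ 0.5258 -0.0475  0.1968] rpy [-180.    30.  -177.5] F [ 0.6  1.1 -1. ] w 0.0297
d [-0.14 -0.01 -0.04] w [-0.03  0.01 -0.02]
d [-0.34 -0.01  4.46] w [-0.03  0.01 -0.02]
```

```bash
python3 -m crank '[{"dx":-0.15,"dy":0,"dz":0.2,"wx":0,"wy":0,"wz":0},{"dx":-0.25,"dy":0,"dz":0.6,"wx":0,"wy":0,"wz":0},{"dx":-0.28,"dy":0,"dz":1.1,"wx":0,"wy":0,"wz":0},{"dx":-0.3,"dy":0,"dz":1.6,"wx":0,"wy":0,"wz":0},{"dx":-0.32,"dy":0,"dz":2.1,"wx":0,"wy":0,"wz":0},{"dx":-0.35,"dy":0,"dz":2.6,"wx":0,"wy":0,"wz":0},{"dx":-0.38,"dy":0,"dz":3.1,"wx":0,"wy":0,"wz":0},{"dx":-0.4,"dy":0,"dz":3.6,"wx":0,"wy":0,"wz":0},{"dx":-0.42,"dy":0,"dz":4,"wx":0,"wy":0,"wz":0},{"dx":-0.42,"dy":0,"dz":4,"wx":0,"wy":0,"wz":0}]'
python3 - <<'E'
from try_ import *
s=arm.get_state();T=R.from_euler('xyz',s['ee_rot'])
print(s['q'].round(3),'pred',F.inv().apply(s['eef_pos']+T.apply([.0045,0,.0737])-np.array([.5635,-.046,.116])))
for c in('side','top'):
    arm.grab_frame(c)
    for d in arm.mark_of(c,'gauge_red'):
      if d['centre'][0]>.5: print(c,'tip in lip',(F.inv().apply(d['centre']-np.array([.5635,-.046,.116]))*1000).round(1),round(d['confidence'],2))
    for d in arm.mark_of(c,'lug_top')[:1]: print(c,'lug',np.round(d['centre'],4))
delta()
E
```

```text
t: 35.75
eef_pos: [0.5493, -0.0468, 0.1636]
ee_rot: [-3.141, 0.523, -3.098]
force: [-0.7, -0.1, -1.9]
width: 0.0296
gripper_force: 40.0
0.00044504465209249525 [ 0.1988  0.6016  0.4636 -0.1918  0.408 ] 3.4032425036190084e-05
[ 0.321 -0.123 -0.97   0.571 -0.257 -2.368] pred [ 0.00471495 -0.00029133 -0.02584211]
side tip in lip [  1.7  -1.6 -22.1] 0.47
side lug [ 0.5382 -0.1589  0.159 ]
top tip in lip [  3.2  -0.1 -28.5] 0.59
top lug [ 0.5361 -0.1536  0.159 ]
t 36.05 pos [ 0.5495 -0.0465  0.1644] rpy [-180.    30.  -177.5] F [-0.8 -0.1 -1. ] w 0.0297
```

Run:
```python
from try_ import *
lo[2]=-1.012
def tgt(z,x,tilt=30,off=.0045,y=0):
    TT=down(2.5,tilt); tp=np.array([.5635,-.046,.116])+F.apply([x,y,z]); return tp-TT.apply([off,0,.0737]),TT
for z in(-.04,-.05,-.06,-.068):
  for t in(30,29,28,27):
    q,e=ik(*tgt(z,.0035,t))
    if np.abs(e).max()<.001: print(z,t,q.round(3)); delta(tgt(z,.0035,t)); break
```

```text
0.00044504465209283775 [ 0.1988  0.6016  0.4636 -0.1918  0.408 ] 3.4030499160730976e-05
-0.04 30 [ 0.279 -0.091 -1.002  0.672 -0.188 -2.439]
t 36.05 pos [ 0.5495 -0.0465  0.1644] rpy [-180.    30.  -177.5] F [-0.8 -0.1 -1. ] w 0.0297
d [ 0.06 -0.01  1.47] w [-0.03  0.03 -0.02]
-0.05 29 [ 0.286 -0.061 -0.975  0.625 -0.2   -2.399]
t 36.05 pos [ 0.5495 -0.0465  0.1644] rpy [-180.    30.  -177.5] F [-0.8 -0.1 -1. ] w 0.0297
d [-0.15 -0.01  2.48] w [-0.03  1.03 -0.02]
-0.06 29 [ 0.247 -0.038 -1.     0.724 -0.149 -2.468]
t 36.05 pos [ 0.5495 -0.0465  0.1644] rpy [-180.    30.  -177.5] F [-0.8 -0.1 -1. ] w 0.0297
d [-0.24 -0.01  3.48] w [-0.03  1.03 -0.02]
-0.068 28 [ 0.269 -0.013 -0.963  0.639 -0.177 -2.403]
t 36.05 pos [ 0.5495 -0.0465  0.1644] rpy [-180.    30.  -177.5] F [-0.8 -0.1 -1. ] w 0.0297
d [-0.44 -0.01  4.28] w [-0.03  2.03 -0.02]
```

Tilt 28-29° reaches nearly the full depth, with no contact so far, so I go deeper.

```bash
python3 -m crank '[{"dx":0,"dy":0,"dz":0.3,"wx":0,"wy":0.3,"wz":0},{"dx":0,"dy":0,"dz":0.7,"wx":0,"wy":0.6,"wz":0},{"dx":-0.05,"dy":0,"dz":1.1,"wx":0,"wy":0.9,"wz":0},{"dx":-0.1,"dy":0,"dz":1.5,"wx":0,"wy":1.2,"wz":0},{"dx":-0.15,"dy":0,"dz":1.9,"wx":0,"wy":1.4,"wz":0},{"dx":-0.2,"dy":0,"dz":2.3,"wx":0,"wy":1.6,"wz":0},{"dx":-0.24,"dy":0,"dz":2.6,"wx":0,"wy":1.7,"wz":0},{"dx":-0.28,"dy":0,"dz":2.9,"wx":0,"wy":1.8,"wz":0},{"dx":-0.3,"dy":0,"dz":3.1,"wx":0,"wy":1.8,"wz":0},{"dx":-0.3,"dy":0,"dz":3.1,"wx":0,"wy":1.8,"wz":0}]'
python3 - <<'E'
from try_ import *
s=arm.get_state();T=R.from_euler('xyz',s['ee_rot'])
print(s['q'].round(3),'pred',F.inv().apply(s['eef_pos']+T.apply([.0045,0,.0737])-np.array([.5635,-.046,.116])))
delta()
E
```

```text
t: 37.3
eef_pos: [0.5677, -0.0458, 0.1387]
ee_rot: [-3.141, 0.492, -3.098]
force: [1.8, -0.2, -1.0]
width: 0.0295
gripper_force: 40.0
0.0004450446520924103 [ 0.1988  0.6015  0.4636 -0.1918  0.408 ] 3.406077789391837e-05
[ 0.294 -0.04  -0.951  0.582 -0.215 -2.364] pred [ 3.29689449e-03  3.15800568e-06 -5.64169958e-02]
t 37.3 pos [ 0.5677 -0.0458  0.1387] rpy [-180.    28.2 -177.5] F [ 1.8 -0.2 -1. ] w 0.0295
```

```bash
python3 -m crank '[{"dx":0,"dy":0,"dz":0.1,"wx":0,"wy":0,"wz":0},{"dx":-0.02,"dy":0,"dz":0.25,"wx":0,"wy":0,"wz":0},{"dx":-0.04,"dy":0,"dz":0.4,"wx":0,"wy":0,"wz":0},{"dx":-0.06,"dy":0,"dz":0.55,"wx":0,"wy":0,"wz":0},{"dx":-0.08,"dy":0,"dz":0.7,"wx":0,"wy":0,"wz":0},{"dx":-0.1,"dy":0,"dz":0.85,"wx":0,"wy":0,"wz":0},{"dx":-0.12,"dy":0,"dz":1,"wx":0,"wy":0,"wz":0},{"dx":-0.13,"dy":0,"dz":1.1,"wx":0,"wy":0,"wz":0},{"dx":-0.13,"dy":0,"dz":1.1,"wx":0,"wy":0,"wz":0},{"dx":-0.13,"dy":0,"dz":1.1,"wx":0,"wy":0,"wz":0}]'
python3 -m crank '[{"dx":0,"dy":0,"dz":0,"wx":0,"wy":0,"wz":0},{"dx":0,"dy":0,"dz":0,"wx":0,"wy":0,"wz":0},{"dx":0,"dy":0,"dz":0,"wx":0,"wy":0,"wz":0},{"dx":0,"dy":0,"dz":0,"wx":0,"wy":0,"wz":0},{"dx":0,"dy":0,"dz":0,"wx":0,"wy":0,"wz":0},{"dx":0,"dy":0,"dz":0,"wx":0,"wy":0,"wz":0},{"dx":0,"dy":0,"dz":0,"wx":0,"wy":0,"wz":0},{"dx":0,"dy":0,"dz":0,"wx":0,"wy":0,"wz":0},{"dx":0,"dy":0,"dz":0,"wx":0,"wy":0,"wz":0},{"dx":0,"dy":0,"dz":0,"wx":0,"wy":0,"wz":0}]' 5.5
```

```text
t: 38.55
eef_pos: [0.5738, -0.0456, 0.1296]
ee_rot: [-3.141, 0.492, -3.098]
force: [1.5, -0.3, -1.7]
width: 0.0298
gripper_force: 40.0
t: 39.8
eef_pos: [0.5739, -0.0455, 0.1297]
ee_rot: [-3.141, 0.492, -3.098]
force: [-0.8, -0.1, -0.7]
width: 0.0548
gripper_force: 0.0
```

```bash
python3 -m crank '[{"dx":0,"dy":0,"dz":-0.7,"wx":0,"wy":0,"wz":0},{"dx":0.1,"dy":0,"dz":-2,"wx":0,"wy":0,"wz":0},{"dx":0.3,"dy":0,"dz":-3.5,"wx":0,"wy":0,"wz":0},{"dx":0.5,"dy":0,"dz":-5.5,"wx":0,"wy":0,"wz":0},{"dx":0.7,"dy":0,"dz":-7.5,"wx":0,"wy":0,"wz":0},{"dx":0.9,"dy":0,"dz":-9.5,"wx":0,"wy":0,"wz":0},{"dx":1,"dy":-1,"dz":-11.5,"wx":0,"wy":0,"wz":0},{"dx":1,"dy":-3,"dz":-13.5,"wx":0,"wy":0,"wz":0},{"dx":1,"dy":-5,"dz":-15,"wx":0,"wy":0,"wz":0},{"dx":1,"dy":-6,"dz":-15.5,"wx":0,"wy":0,"wz":0}]'
python3 - <<'E'
from try_ import *
import collections
r=collections.defaultdict(list)
for i in range(3):
  for c in('side','top'):
    arm.grab_frame(c)
    if i==0: save(c,c+'7.png',(140,260,220,360),5)
    for q in('gauge_red','slot_lip','lug_top'):
      for d in arm.mark_of(c,q):
        x=d['centre']
        if abs(x[0]-.56)<.08 and -.2<x[1]<.05 : r[c,q].append(x); break
for k,v in r.items(): print(k,len(v),np.mean(v,0).round(4),(F.inv().apply(np.mean(v,0)-np.array([.5635,-.046,.116]))*1000).round(1))
for p in ([0,0,0],[.0035,0,.07],[.0035,0,0]): print((np.array(proj('side',np.array([.5635,-.046,.116])+F.apply(p)))-[220,140])*5)
delta()
E
```

```text
t: 41.05
eef_pos: [0.4945, -0.1095, 0.2629]
ee_rot: [3.141, 0.494, -3.099]
force: [0.1, 0.5, -0.4]
width: 0.055
gripper_force: 0.0
0.0004450446520924531 [ 0.1988  0.6015  0.4636 -0.1918  0.4079] 3.129170005616855e-05
('side', 'gauge_red') 3 [ 0.6024 -0.0442  0.0599] [ -0.3   0.1 -68.3]
('side', 'slot_lip') 3 [ 0.5623 -0.0468  0.1128] [-2.8 -0.7 -1.9]
('side', 'lug_top') 3 [ 0.538  -0.1566  0.1608] [   0.9 -109.4   54.1]
('top', 'gauge_red') 3 [ 0.6098 -0.0463  0.0584] [  4.8  -2.3 -73.7]
('top', 'slot_lip') 3 [ 0.5613 -0.0476  0.1166] [-1.5 -1.5  1.8]
('top', 'lug_top') 3 [ 0.5373 -0.1565  0.1573] [  -1.7 -109.3   51.6]
[384.23223994 320.24292306]
[328.72948616 255.70658604]
[388.67004986 316.66078626]
t 42.35 pos [ 0.4944 -0.109   0.2616] rpy [-180.    28.2 -177.5] F [ 0.9  0.5 -0.8] w 0.0552
```

View pics/side7.png

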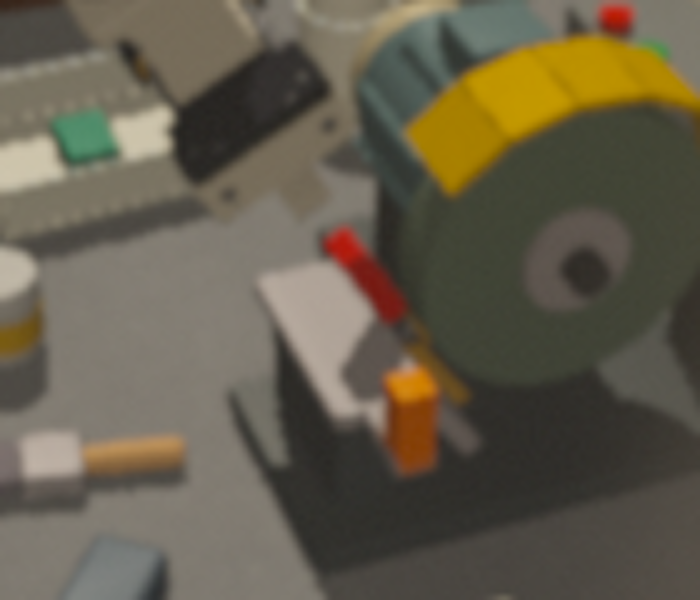

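The gauge is home: its red handle stands at (370,275) in line with the slot, shoulder down on the guides at (405,325), and its tip reads about -70 mm in the lip frame. The gripper is clear. Next, the lug, by force feedback; I have almost no camera calls left.

Run:
```python
from plan import *
delta(([.485,-.155,.22],down(2.5)),([.485,-.155,.11],down(2.5)))
```

```text
t 42.35 pos [ 0.4944 -0.109   0.2616] rpy [-180.    28.2 -177.5] F [ 0.9  0.5 -0.8] w 0.0552
d [ 2.97 -4.56  3.13] w [-0.03 28.2  -0.03]
d [ 8.17 -4.55 12.82] w [-0.03 28.2  -0.03]
```

```bash
python3 -m crank '[{"dx":0.5,"dy":-1,"dz":0.5,"wx":0,"wy":5,"wz":0},{"dx":1.2,"dy":-2.2,"dz":1,"wx":0,"wy":12,"wz":0},{"dx":2,"dy":-3.5,"dz":2,"wx":0,"wy":20,"wz":0},{"dx":3,"dy":-4.6,"dz":3.1,"wx":0,"wy":26,"wz":0},{"dx":4,"dy":-4.6,"dz":5,"wx":0,"wy":28.2,"wz":0},{"dx":5.2,"dy":-4.6,"dz":7.3,"wx":0,"wy":28.2,"wz":0},{"dx":6.5,"dy":-4.6,"dz":9.7,"wx":0,"wy":28.2,"wz":0},{"dx":7.5,"dy":-4.6,"dz":11.6,"wx":0,"wy":28.2,"wz":0},{"dx":8.1,"dy":-4.6,"dz":12.7,"wx":0,"wy":28.2,"wz":0},{"dx":8.2,"dy":-4.6,"dz":12.8,"wx":0,"wy":28.2,"wz":0}]' 0 20
python3 -m crank '[{"dx":-0.2,"dy":0,"dz":0,"wx":0,"wy":0,"wz":0},{"dx":-0.4,"dy":0,"dz":0,"wx":0,"wy":0,"wz":0},{"dx":-0.7,"dy":0,"dz":0,"wx":0,"wy":0,"wz":0},{"dx":-1,"dy":0,"dz":0,"wx":0,"wy":0,"wz":0},{"dx":-1.3,"dy":0,"dz":0,"wx":0,"wy":0,"wz":0},{"dx":-1.6,"dy":0,"dz":0,"wx":0,"wy":0,"wz":0},{"dx":-1.9,"dy":0,"dz":0,"wx":0,"wy":0,"wz":0},{"dx":-2.1,"dy":0,"dz":0,"wx":0,"wy":0,"wz":0},{"dx":-2.3,"dy":0,"dz":0,"wx":0,"wy":0,"wz":0},{"dx":-2.4,"dy":0,"dz":0,"wx":0,"wy":0,"wz":0}]'
```

```text
t: 43.6
eef_pos: [0.4844, -0.1555, 0.1095]
ee_rot: [-3.141, -0.001, -3.099]
force: [0.0, 0.2, 1.7]
width: 0.0
gripper_force: 0.0
t: 44.85
eef_pos: [0.5088, -0.1544, 0.11]
ee_rot: [-3.141, 0.0, -3.098]
force: [-0.4, 0.4, -1.1]
width: 0.0003
gripper_force: 0.0
```

```bash
python3 -m crank '[{"dx":-0.1,"dy":0,"dz":0,"wx":0,"wy":0,"wz":0},{"dx":-0.2,"dy":0,"dz":0,"wx":0,"wy":0,"wz":0},{"dx":-0.3,"dy":0,"dz":0,"wx":0,"wy":0,"wz":0},{"dx":-0.4,"dy":0,"dz":0,"wx":0,"wy":0,"wz":0},{"dx":-0.5,"dy":0,"dz":0,"wx":0,"wy":0,"wz":0},{"dx":-0.6,"dy":0,"dz":0,"wx":0,"wy":0,"wz":0},{"dx":-0.6,"dy":0,"dz":0,"wx":0,"wy":0,"wz":0},{"dx":-0.6,"dy":0,"dz":0,"wx":0,"wy":0,"wz":0},{"dx":-0.6,"dy":0,"dz":0,"wx":0,"wy":0,"wz":0},{"dx":-0.6,"dy":0,"dz":0,"wx":0,"wy":0,"wz":0}]'
python3 -m crank '[{"dx":-0.05,"dy":0,"dz":0,"wx":0,"wy":0,"wz":0},{"dx":-0.1,"dy":0,"dz":0,"wx":0,"wy":0,"wz":0},{"dx":-0.15,"dy":0,"dz":0,"wx":0,"wy":0,"wz":0},{"dx":-0.2,"dy":0,"dz":0,"wx":0,"wy":0,"wz":0},{"dx":-0.25,"dy":0,"dz":0,"wx":0,"wy":0,"wz":0},{"dx":-0.3,"dy":0,"dz":0,"wx":0,"wy":0,"wz":0},{"dx":-0.3,"dy":0,"dz":0,"wx":0,"wy":0,"wz":0},{"dx":-0.3,"dy":0,"dz":0,"wx":0,"wy":0,"wz":0},{"dx":-0.3,"dy":0,"dz":0,"wx":0,"wy":0,"wz":0},{"dx":-0.3,"dy":0,"dz":0,"wx":0,"wy":0,"wz":0}]'
```

```text
t: 46.1
eef_pos: [0.5145, -0.1542, 0.11]
ee_rot: [-3.141, -0.0, -3.099]
force: [-1.2, 0.0, -0.1]
width: 0.0008
gripper_force: 0.4
t: 47.35
eef_pos: [0.5168, -0.1541, 0.11]
ee_rot: [-3.141, -0.001, -3.099]
force: [-5.2, 0.9, 2.7]
width: 0.0005
gripper_force: 2.5
```

```bash
python3 -m crank '[{"dx":-0.05,"dy":0,"dz":0,"wx":0,"wy":0,"wz":0},{"dx":-0.1,"dy":0,"dz":0,"wx":0,"wy":0,"wz":0},{"dx":-0.15,"dy":0,"dz":0,"wx":0,"wy":0,"wz":0},{"dx":-0.2,"dy":0,"dz":0,"wx":0,"wy":0,"wz":0},{"dx":-0.25,"dy":0,"dz":0,"wx":0,"wy":0,"wz":0},{"dx":-0.3,"dy":0,"dz":0,"wx":0,"wy":0,"wz":0},{"dx":-0.35,"dy":0,"dz":0,"wx":0,"wy":0,"wz":0},{"dx":-0.4,"dy":0,"dz":0,"wx":0,"wy":0,"wz":0},{"dx":-0.4,"dy":0,"dz":0,"wx":0,"wy":0,"wz":0},{"dx":-0.4,"dy":0,"dz":0,"wx":0,"wy":0,"wz":0}]'
python3 -m crank '[{"dx":-0.05,"dy":0,"dz":0,"wx":0,"wy":0,"wz":0},{"dx":-0.1,"dy":0,"dz":0,"wx":0,"wy":0,"wz":0},{"dx":-0.15,"dy":0,"dz":0,"wx":0,"wy":0,"wz":0},{"dx":-0.2,"dy":0,"dz":0,"wx":0,"wy":0,"wz":0},{"dx":-0.2,"dy":0,"dz":0,"wx":0,"wy":0,"wz":0},{"dx":-0.2,"dy":0,"dz":0,"wx":0,"wy":0,"wz":0},{"dx":-0.2,"dy":0,"dz":0,"wx":0,"wy":0,"wz":0},{"dx":-0.2,"dy":0,"dz":0,"wx":0,"wy":0,"wz":0},{"dx":-0.2,"dy":0,"dz":0,"wx":0,"wy":0,"wz":0},{"dx":-0.2,"dy":0,"dz":0,"wx":0,"wy":0,"wz":0}]'
```

```text
t: 48.6
eef_pos: [0.5209, -0.1539, 0.11]
ee_rot: [-3.141, -0.001, -3.099]
force: [-4.5, 0.7, 3.4]
width: 0.0004
gripper_force: 2.5
t: 49.85
eef_pos: [0.523, -0.1538, 0.11]
ee_rot: [-3.141, -0.001, -3.099]
force: [-5.2, 0.3, 3.3]
width: 0.0006
gripper_force: 2.5
```

```bash
python3 -m crank '[{"dx":-0.05,"dy":0,"dz":0,"wx":0,"wy":0,"wz":0},{"dx":-0.1,"dy":0,"dz":0,"wx":0,"wy":0,"wz":0},{"dx":-0.15,"dy":0,"dz":0,"wx":0,"wy":0,"wz":0},{"dx":-0.15,"dy":0,"dz":0,"wx":0,"wy":0,"wz":0},{"dx":-0.15,"dy":0,"dz":0,"wx":0,"wy":0,"wz":0},{"dx":-0.15,"dy":0,"dz":0,"wx":0,"wy":0,"wz":0},{"dx":-0.15,"dy":0,"dz":0,"wx":0,"wy":0,"wz":0},{"dx":-0.15,"dy":0,"dz":0,"wx":0,"wy":0,"wz":0},{"dx":-0.15,"dy":0,"dz":0,"wx":0,"wy":0,"wz":0},{"dx":-0.15,"dy":0,"dz":0,"wx":0,"wy":0,"wz":0}]'
```

```text
t: 51.1
eef_pos: [0.5235, -0.1538, 0.11]
ee_rot: [-3.141, -0.003, -3.099]
force: [-8.0, 1.1, 6.5]
width: 0.0004
gripper_force: 4.0
```

```bash
python3 -m crank '[{"dx":-0.05,"dy":0,"dz":0,"wx":0,"wy":0,"wz":0},{"dx":-0.1,"dy":0,"dz":0,"wx":0,"wy":0,"wz":0},{"dx":-0.15,"dy":0,"dz":0,"wx":0,"wy":0,"wz":0},{"dx":-0.15,"dy":0,"dz":0,"wx":0,"wy":0,"wz":0},{"dx":-0.15,"dy":0,"dz":0,"wx":0,"wy":0,"wz":0},{"dx":-0.15,"dy":0,"dz":0,"wx":0,"wy":0,"wz":0},{"dx":-0.15,"dy":0,"dz":0,"wx":0,"wy":0,"wz":0},{"dx":-0.15,"dy":0,"dz":0,"wx":0,"wy":0,"wz":0},{"dx":-0.15,"dy":0,"dz":0,"wx":0,"wy":0,"wz":0},{"dx":-0.15,"dy":0,"dz":0,"wx":0,"wy":0,"wz":0}]'
```

```text
t: 52.35
eef_pos: [0.5237, -0.1538, 0.1099]
ee_rot: [-3.142, -0.005, -3.099]
force: [-12.6, 2.4, 9.7]
width: 0.0002
gripper_force: 6.3
```

The rest is stopped: force up to 12.6 N with no further travel. I back off, lift clear and take one last look.

```bash
python3 -m crank '[{"dx":0.2,"dy":0,"dz":0,"wx":0,"wy":0,"wz":0},{"dx":0.5,"dy":0,"dz":0,"wx":0,"wy":0,"wz":0},{"dx":1.2,"dy":0,"dz":0,"wx":0,"wy":0,"wz":0},{"dx":2.2,"dy":0,"dz":0,"wx":0,"wy":0,"wz":0},{"dx":3.5,"dy":0,"dz":-0.5,"wx":0,"wy":0,"wz":0},{"dx":4.5,"dy":-1,"dz":-2,"wx":0,"wy":0,"wz":0},{"dx":5.5,"dy":-3,"dz":-5,"wx":0,"wy":0,"wz":0},{"dx":6,"dy":-5,"dz":-9,"wx":0,"wy":0,"wz":0},{"dx":6,"dy":-7,"dz":-12,"wx":0,"wy":0,"wz":0},{"dx":6,"dy":-7.5,"dz":-13,"wx":0,"wy":0,"wz":0}]'
python3 - <<'E'
from plan import *
F=R.from_euler('z',2.5,degrees=True)*R.from_euler('y',-35,degrees=True)
try:
    arm.grab_frame('top')
    for d in arm.mark_of('top','gauge_red'): print(np.round(d['centre'],4),round(d['confidence'],2),(F.inv().apply(d['centre']-np.array([.570,-.046,.116]))*1000).round(1))
    for d in arm.mark_of('top','slot_lip')[:1]: print('lip',np.round(d['centre'],4))
except Exception as e: print(e)
delta()
E
```

```text
t: 53.6
eef_pos: [0.4704, -0.2328, 0.2433]
ee_rot: [-3.14, 0.005, -3.1]
force: [0.3, -0.2, -0.4]
width: 0.0005
gripper_force: 0.0
[ 0.3141 -0.2832  0.0036] 0.62 [-282.4 -225.8   60.5]
lip [ 0.574  -0.0467  0.1183]
t 53.75 pos [ 0.4695 -0.2312  0.2402] rpy [-180.     0.  -177.6] F [-0.2  0.  -1.1] w 0.0003
```

Run:
```python
from plan import *
F=R.from_euler('z',2.5,degrees=True)*R.from_euler('y',-35,degrees=True)
try:
    arm.grab_frame('side')
    for d in arm.mark_of('side','gauge_red'): print(np.round(d['centre'],4),round(d['confidence'],2),(F.inv().apply(d['centre']-np.array([.572,-.046,.116]))*1000).round(1))
except Exception as e: print(e)
```

```text
[ 0.4166 -0.4474 -0.0025] 0.98 [-209.5 -394.2    2. ]
[ 0.3143 -0.2779 -0.0013] 0.59 [-286.5 -220.4   57.4]
```

Run:
```python
from plan import *
F=R.from_euler('z',2.5,degrees=True)*R.from_euler('y',-35,degrees=True)
old=cv2.imread('pics/side7.png')
def blob(im,lab):
    b,g,r=[im[...,i].astype(int) for i in range(3)]
    m=((r>110)&(g<60)&(b<60)).astype(np.uint8)
    n,l,st,ce=cv2.connectedComponentsWithStats(m)
    for i in range(1,n):
        if st[i,4]>3: print(lab,st[i].tolist(),ce[i].round(1))
blob(cv2.resize(old,None,fx=.2,fy=.2,interpolation=cv2.INTER_AREA),'before side crop(+220,+140)')
for c in('side','top'):
    try: blob(arm.grab_frame(c)[...,::-1],c)
    except Exception as e: print(c,e)
    L=np.array([.572,-.046,.116])
    print(c,'expected handle',[np.round(proj(c,L+F.apply([.0025,0,z]))).tolist() for z in(.008,.04,.07)])
```

```text
before side crop(+220,+140) [120, 2, 6, 5, 22] [122.7   3.8]
before side crop(+220,+140) [65, 46, 15, 17, 88] [72.1 54. ]
before side crop(+220,+140) [78, 81, 2, 9, 14] [78.6 84.6]
side [340, 142, 6, 5, 23] [342.8 143.7]
side [301, 220, 2, 9, 16] [301.5 224. ]
side [446, 221, 60, 55, 70] [471.5 243.2]
side [399, 240, 4, 4, 4] [400.5 241.5]
side [449, 243, 12, 10, 22] [454.3 247.1]
side [408, 251, 9, 10, 11] [411.7 255.4]
side [417, 262, 18, 21, 22] [425.2 271.7]
side [469, 263, 17, 17, 39] [477.1 271. ]
side [507, 276, 7, 7, 7] [510. 279.]
side [435, 284, 4, 4, 4] [436.5 285.5]
side [515, 284, 4, 4, 4] [516.5 285.5]
side [439, 289, 4, 4, 4] [440.5 290.5]
side [493, 288, 9, 8, 18] [496.3 291.6]
side [443, 294, 9, 10, 10] [447.  298.5]
side [473, 295, 9, 6, 13] [477.3 298. ]
side [452, 305, 4, 4, 4] [453.5 306.5]
side [451, 310, 9, 19, 23] [455.6 318.5]
side expected handle [[299.0, 202.0], [293.0, 196.0], [288.0, 191.0]]
top expected handle [[275.0, 187.0], [276.0, 192.0], [276.0, 197.0]]
```

The gripper probably hides the handle in both views, so I move it away and check before handing in.

```bash
python3 -m crank '[{"dx":0.5,"dy":-2,"dz":-0.5,"wx":0,"wy":0,"wz":0},{"dx":1.5,"dy":-5,"dz":-1,"wx":0,"wy":0,"wz":0},{"dx":3,"dy":-9,"dz":-1,"wx":0,"wy":0,"wz":0},{"dx":5,"dy":-13,"dz":-1,"wx":0,"wy":0,"wz":0},{"dx":7,"dy":-17,"dz":-1,"wx":0,"wy":0,"wz":0},{"dx":9,"dy":-21,"dz":-1,"wx":0,"wy":0,"wz":0},{"dx":11,"dy":-25,"dz":-1,"wx":0,"wy":0,"wz":0},{"dx":13,"dy":-29,"dz":-1,"wx":0,"wy":0,"wz":0},{"dx":14.5,"dy":-32,"dz":-1,"wx":0,"wy":0,"wz":0},{"dx":15,"dy":-33,"dz":-1,"wx":0,"wy":0,"wz":0}]'
python3 - <<'E'
from plan import *
F=R.from_euler('z',2.5,degrees=True)*R.from_euler('y',-35,degrees=True)
for c in('top','side'):
    try:
        im=arm.grab_frame(c).astype(int); r,g,b=im[...,0],im[...,1],im[...,2]
        m=((r>90)&(g<r*.45)&(b<r*.45)).astype(np.uint8); m[:,330:]=0;m[:150]=0;m[260:]=0
        n,l,st,ce=cv2.connectedComponentsWithStats(m)
        print(c,[(st[i].tolist(),ce[i].round(1).tolist()) for i in range(1,n) if st[i,4]>5])
        for d in arm.mark_of(c,'gauge_red'): 
            if d['centre'][0]>.5: print(np.round(d['centre'],4),round(d['confidence'],2),(F.inv().apply(d['centre']-np.array([.572,-.046,.116]))*1000).round(1))
        print([np.round(d['centre'],4).tolist() for d in arm.mark_of(c,'slot_lip')[:1]])
    except Exception as e: print(c,e)
delta()
E
```

```text
t: 55.2
eef_pos: [0.3333, -0.5682, 0.2486]
ee_rot: [3.14, -0.002, -3.1]
force: [0.2, 0.9, 0.4]
width: 0.0003
gripper_force: 0.0
top [([271, 185, 10, 13, 109], [275.5, 190.9])]
[ 0.6202 -0.0451  0.0584] 0.62 [  6.4  -1.2 -74.8]
[[0.6766, -0.0419, 0.002]]
side []
[]
t 55.5 pos [ 0.3349 -0.5663  0.2503] rpy [-180.     0.  -177.5] F [-0.1 -0.1 -0.9] w 0.0005
```

From the top the red handle is at (275.5,190.9), where it was expected at (276,192). The gauge is still home, so I hand in.

```bash
python3 -c "
from station import arm
print(arm.job_done())"
```

```text
the job is handed in; nothing more can be done
None
```

I handed the job in at about 55 s: the offcut is in the tray, the red gauge is home in the slot, and the rest is pushed up until it stopped against the gauge at 12.6 N. I could not read the rest joint directly and no verdict came back, so its final value rests on that force stop.

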